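# Load the plate warmer for dinner

## Task

Get the dishes warming for dinner: first clear the wooden coasters off the warming plate and stack them in one neat, square pile on the wooden serving tray, then stack all the small rectangular dishes from the draining board in one neat pile, edges flush and long sides together, in the middle of the plate's black glass. Only when both piles stand, turn the thermostat knob clockwise as far as it goes. Leave the other things on the worktop where they are; both piles must still be neat at the end.

Things in the scene. Friction and masses are not known exactly. Their poses are not given: they have to be found in the camera images.
- dish1: small white porcelain dish, 96 mm long (x), 62 mm wide (y), 16 mm high, floor and low upright rim 5 mm thick, about 110 g. Its flat foot is as large as its rim: one sits on the rim of another and adds 16 mm. Starts flat, at any angle, on the steel draining board (4 mm above the worktop). Origin: centre of its underside; z up. Three or four such dishes are there (None = absent), all alike
- dish2: another dish like dish1
- dish3: another dish like dish1
- dish4: another dish like dish1
- coaster1: square brown wooden coaster, 64 x 64 mm, 8 mm thick, about 25 g, flat and solid. Starts on the black glass of the warming plate. Origin: centre of its underside; z up. Two or three coasters are there (None = absent); all are alike
- coaster2: another coaster like coaster1
- coaster3: another coaster like coaster1
- warmer: electric warming plate, fixed: steel case 210 mm deep (x), 360 mm wide (y), flat top 42 mm above the worktop, a black handle at each end (20 mm out). The top is black glass (204 x 268 mm) but for an aluminium panel with the knob at its right (-y) end. Origin: centre of its footprint at worktop level; x away from the robot, y left, turned a little from start to start
- glass_middle (a point): centre of the black glass of the warming plate, on its upper face (42 mm above the worktop); axes as the warmer's
- thermostat (a joint): angle of the thermostat knob in rad: 0 = lowest end stop (fully anticlockwise), 3.67 = highest end stop (fully clockwise, seen from above); it starts between 0.6 and 1.8 and stays where it is left (friction about 0.04 N m)
- thermostat_grip (a point): middle of the knob's black grip bar, on the knob's vertical axis, 37 mm above the panel: the height to grip. The bar is 42 mm long (the point's x), 14 mm thick (y), 32 mm high, its top 7 mm above this point; it stands on a round disc, 44 mm across, its top 14 mm above the panel. The point turns with the knob
- tray: light wooden serving tray, fixed, close to the warming plate on the robot's side of it: 160 mm deep (x), 220 mm wide (y), inner floor 6 mm above the worktop, rim 6 mm wide standing 6 mm above that floor. Origin: centre of its underside; axes as the warmer's, within a few degrees
- mug: white mug, 76 mm across, 85 mm high, handle at its side (+y), on the worktop by the tray's left; not part of the job. Origin: centre of its underside (as the thing stands)
- tumbler: clear drinking glass upside down at the left of the draining board, 68 mm across, 85 mm high; not part of the job. Origin: centre of its underside (as the thing stands)
- spoon: wooden spoon, 190 mm long, 20 mm high, lying near the robot's side of the draining board; not part of the job. Origin: middle of its length, at its underside
- mill: dark wooden pepper mill, 52 mm across, 130 mm high, right of the warming plate; not part of the job. Origin: centre of its underside (as the thing stands)
- tomato1: tomato, 72 mm across, 55 mm high, on the worktop at the right; not part of the job. Origin: centre of its underside (as the thing stands)
- tomato2: another tomato like tomato1; not part of the job. Origin: centre of its underside (as the thing stands)

How it is judged:
By the outcome, as a careful person would: the job done as asked, in the order asked, and still so for the second after the job is handed in, with the robot touching nothing.
Of dish1, dish2, dish3, dish4 only 3 to 4 are there at a start; the rules pass over those that are not, and their reading is None.
Of coaster1, coaster2, coaster3 only 2 to 3 are there at a start; the rules pass over those that are not, and their reading is None.
At some moment in a run one of coaster1, coaster2, coaster3 may be knocked a few centimetres aside while the robot is not near it.
Once in a run the grip may slacken for a moment while it holds something.
It also fails if it takes over 200 s, if anything falls off the work surface, if the arm or the gripper's body presses on something with over 40 N, if the wrist force passes 120 N, or if a joint passes its speed limit or range.

## Robot

A 6-joint arm with a two-finger parallel gripper is mounted at the origin on the work surface. World frame = base frame: x ahead of the robot, y to its left, z up, the work surface at z = 0. Lengths are in m, angles in rad, forces in N, time in s.
With the tool pointing down it reaches from about 0.15 to 0.775 m from the base axis. Payload 6.1 kg.
Tool frame: the origin (TCP) lies between the finger pads; the fingertips stand 8 mm ahead of it and the grasp point (between the pads) lies 11 mm behind it (robot.tips_ahead is the distance from the TCP to the fingertips, in m); z points along the fingers, y is the direction in which the jaws open and shut (so a half turn about z gives the same grasp; the last joint's range is limited). The gripper opens to 85 mm and grips with 20 to 120 N. Pads are 22 mm wide; open, the fingers measure 114 mm over their backs; the gripper's body (76 mm by 85 mm) begins 54 mm behind the grasp point. The pads swing forward as they close: fully open they stand 13 mm farther back than shut.
Start: joints at [-1.102, 0.126, -0.04, 1.405, 0, 1.571], TCP at [0.237, -0.468, 0.239] pointing down, gripper open.
Joint ranges: [-2.72, 2.72], [-0.95, 1.95], [-1.27, 1.35], [-1.78, 2.02], [-1.46, 1.47], [-3.14, 3.14]. Speed limits (rad/s): [2.39, 2.39, 3.01, 3.14, 3.14, 3.14].

## Interface

Orientations are given as a rotation vector (axis times angle).
In Python, from station import monitor, viewer, ticket, look_for, silhouettes, robot gives the robot as it stands.
- The arm moves only by the tool drive_tool, never from a script. Its argument "increments" is a list of rows, each an object with "jaw": the closure in counts, from 0 (fully open) to 255 (shut); "linear": the shift along the tool's x, y, z in mm, a list of three; "yaw": the turn about the tool's z in rad. A call has 1 to 20 rows; each row shifts and turns the commanded pose from where the row before left it, along the tool's axes as they then stand; what a row does not reach is not made up. A row lasts 1/8 s, in which the tool goes at most 62.5 mm and 10.7 degrees, less where a joint would pass 70% of its speed; a pose out of reach is approached as far as the arm can. A call with a gripper value outside its range is refused whole. The fingers move at their own pace and stop on an object; the grip force is fixed at half the most. Time passes only in rows, so rows that do not move let the fingers close. It gives the time, the measured TCP pose, the force and the opening at its end, in the units of the state.
- monitor.sense(): the state, without advancing time (a new reading comes with each control period).
- viewer.get_image(name): name is "scene" or "top" or "wrist"; returns the picture (480x640x3 uint8, red, green, blue); there is no depth.
- viewer.camera_params(name): a dict with "K" (3x3 intrinsics, pixels), "dist_coeffs" ([k1, k2, p1, p2, k3] as OpenCV has them; the pictures are not rectified), "rvec" (rotation vector, rad) and "tvec" (3), from world to camera coordinates, as OpenCV has them; the wrist camera has in their place "tool_from_camera" (4x4, takes a point from camera to tool coordinates, whose origin is the TCP and whose axes are the flange's). Camera axes: x right, y down, z forward; pixel columns grow to the right and rows downward; lengths in m; the calibration is good to about 2 mm. A picture is of the moment at which its call begins: read the wrist's pose just before it. camera_params takes no time and is no camera call.
- ticket.sign_off(): hands the job in, once; it reports no verdict.
Trained networks look in the newest picture that a camera, given by its name, has taken for a name from the list of things; names that differ only in an ending like _2 or _b are one class to them, and where a whole thing is asked for, a point or a joint stands for the part that bears it (a point fixed in the world has none). Each returns a list of dicts, best first, with "confidence" (0 to 1); they miss things now and then, are a little off and sometimes report something else, mostly with a low value. They report only what shows in the picture. A call takes as long as a camera call.
- look_for(label, camera): "centre" ([x, y, z] in m, in the coordinates of the camera as it stood for that picture, good to about 4 mm: the middle of the surface that is visible of it).
- silhouettes(label, camera): "mask" (480x640 bool, what is visible of it).
The state is a dict: "time_s": time; "joint_pos": joint angles; "qvel": joint speeds; "joint_efforts": joint torques, N m; "tcp_pos": TCP position; "ee_rot": TCP orientation; "wrist_force": force on the tool from outside, world axes, zero at the start; "ft_torque": the same for the moment, N m; "opening": opening from 0.0 (shut) to 1.0 (fully open).
Only numpy, scipy, OpenCV 4.12 (cv2) and the standard library are available. Lean on these libraries where they do the work, as an engineer would, in place of code of your own. Each camera call takes 0.05 s, during which the arm holds its last target.

## Working session

There is one attempt and no reset: what is moved stays moved. The work goes in short steps, Python scripts to look and compute and a tool call to move; the robot and the scene stay as the last step left them, time stands still between calls to the robot, and variables do not carry over. Pictures are saved under pics/ and viewed, and the job is handed in when it is done.

Besides the shell and the picture viewer there is one more tool, called after "Call:" as name(argument=value, ...) on one line, values as JSON. drive_tool: Moves the arm, as the interface text tells. Its arguments: {"type":"object","properties":{"increments":{"type":"array"}},"required":["increments"]}

```bash
ls; mkdir -p pics; python3 - <<'E'
from station import monitor, viewer, robot
import cv2
print(monitor.sense()); print(robot.tips_ahead)
for n in ("scene","top","wrist"):
    cv2.imwrite(f"pics/{n}0.png", viewer.get_image(n)[:,:,::-1]); print(n, viewer.camera_params(n))
E
```

```text
pics
{'time_s': 0.0, 'joint_pos': array([-1.10199108e+00,  1.26370063e-01, -4.06058934e-02,  1.40540952e+00,
       -3.22297884e-06,  1.57080100e+00]), 'qvel': array([-0.00087047,  0.00057151, -0.00026725,  0.00048042, -0.00055076,
       -0.00056828]), 'joint_efforts': array([ 8.14851137e-04, -4.35915363e+01,  3.52922237e+01,  1.72283733e-02,
        5.51598737e-05, -9.50604118e-06]), 'tcp_pos': array([ 0.23702452, -0.46800101,  0.23853465]), 'ee_rot': array([-3.05417930e+00, -7.29306580e-01,  5.84422457e-04]), 'wrist_force': array([ 0.98990009, -0.70229163,  0.42076733]), 'ft_torque': array([ 0.04403706,  0.08996554, -0.02672727]), 'opening': 0.9952393472975314}
0.008
scene {'K': array([[495.96952416,   0.        , 318.01644229],
       [  0.        , 495.96952416, 233.71294492],
       [  0.        ,   0.        ,   1.        ]]), 'dist_coeffs': array([-0.14057374,  0.        ,  0.        ,  0.        ,  0.        ]), 'rvec': array([ 1.8883211 ,  1.41980761, -0.63315324]), 'tvec': array([-0.1136872 , -0.25808548,  1.57900703])}
top {'K': array([[598.79798693,   0.        , 312.957
[... 230 characters left out ...]
2.18661479,  0.04788879]), 'tvec': array([-0.01385276,  0.47653155,  1.40175291])}
wrist {'K': array([[416.46930706,   0.        , 324.1670538 ],
       [  0.        , 416.46930706, 236.79202135],
       [  0.        ,   0.        ,   1.        ]]), 'dist_coeffs': array([-0.05931255,  0.        ,  0.        ,  0.        ,  0.        ]), 'tool_from_camera': array([[-5.12210846e-04, -9.64802711e-01, -2.62974268e-01,
         6.59481789e-02],
       [ 9.99999608e-01, -6.84088221e-04,  5.62030369e-04,
        -1.89502490e-04],
       [-7.22146023e-04, -2.62973877e-01,  9.64802684e-01,
        -1.34765271e-01],
       [ 0.00000000e+00,  0.00000000e+00,  0.00000000e+00,
         1.00000000e+00]])}
```

View pics/scene0.png

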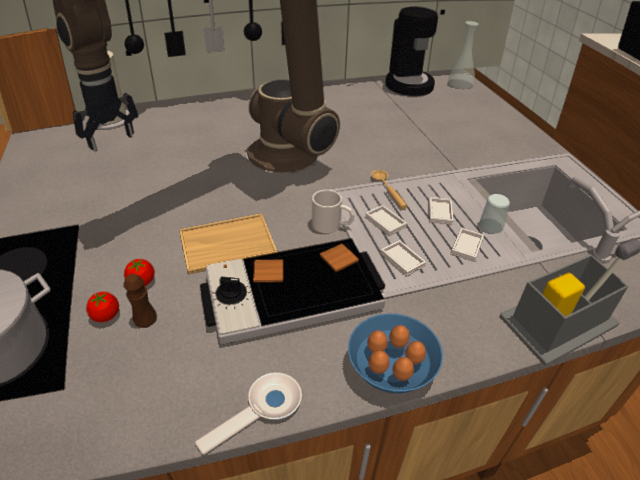

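View pics/top0.png

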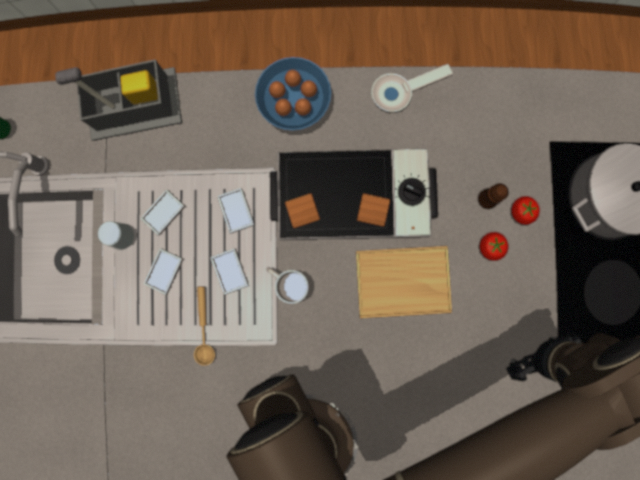

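View pics/wrist0.png

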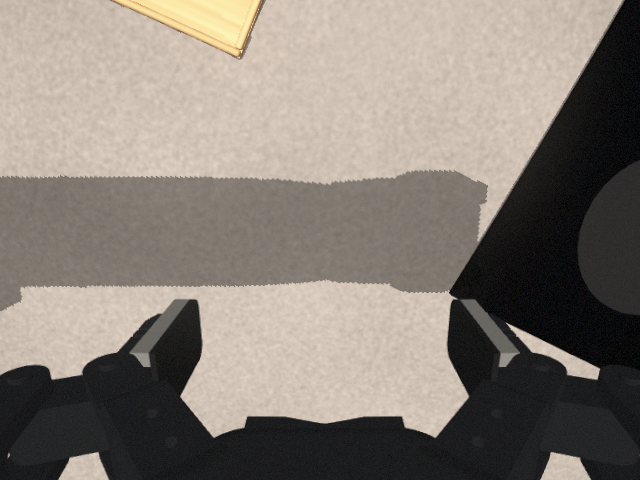

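The top view shows two coasters (302,210) and (374,209), four dishes, the tray at (404,282) and the knob at (411,191). Now I'll measure them.

```bash
cat > h.py <<'E'
import numpy as np, cv2
from scipy.spatial.transform import Rotation as R
from station import monitor, viewer, ticket, look_for, silhouettes, robot
def cam(name, st=None):
    p=viewer.camera_params(name); K=p["K"]; d=p["dist_coeffs"]
    if "rvec" in p:
        Rw=R.from_rotvec(p["rvec"]).as_matrix().T; o=-Rw@p["tvec"]
    else:
        T=p["tool_from_camera"]; Rt=R.from_rotvec(st["ee_rot"]).as_matrix()
        Rw=Rt@T[:3,:3]; o=Rt@T[:3,3]+st["tcp_pos"]
    return K,d,Rw,o
def px2w(c,uv,z):
    K,d,Rw,o=c
    n=cv2.undistortPoints(np.asarray(uv,float).reshape(-1,1,2),K,d).reshape(-1,2)
    r=np.c_[n,np.ones(len(n))]@Rw.T
    return o+r*((z-o[2])/r[:,2])[:,None]
def w2px(c,P):
    K,d,Rw,o=c
    pc=(np.asarray(P,float).reshape(-1,3)-o)@Rw
    return cv2.projectPoints(pc,np.zeros(3),np.zeros(3),K,d)[0].reshape(-1,2)
def snap(name,fn=None):
    st=monitor.sense(); im=viewer.get_image(name)
    if fn: cv2.imwrite("pics/"+fn,im[:,:,::-1])
    return im,cam(name,st),st
def rect(c,mask,z):
    cs,_=cv2.findContours(mask.astype(np.uint8),cv2.RETR_EXTERNAL,cv2.CHAIN_APPROX_NONE)
    k=max(cs,key=cv2.contourArea).reshape(-1,2)
    w=px2w(c,k,z)[:,:2]
    (cx,cy),(a,b),th=cv2.minAreaRect((w*1000).astype(np.float32))
    if a<b: a,b,th=b,a,th+90
    th=(th+90)%180-90
    return np.array([cx,cy]),(a,b),th,cv2.contourArea(k)
def rects(label,name,c,z,minc=.3):
    for r in silhouettes(label,name):
        if r["confidence"]<minc: continue
        p,s,t,ar=rect(c,r["mask"],z)
        print(label,round(r["confidence"],2),"xy mm",p.round(1),"size",np.round(s,1),"long-axis deg",round(t,2),"px",ar)
def yaw(st): 
    M=R.from_rotvec(st["ee_rot"]).as_matrix(); return np.degrees(np.arctan2(M[1,0],M[0,0])), M
E
python3 - <<'E'
from h import *
im,c,st=snap("top")
print(yaw(st))
for l,z in (("dish1",.02),("coaster1",.05),("tray",.012),("warmer",.042),("thermostat_grip",.086),("mug",.085)): rects(l,"top",c,z)
E
```

```text
(np.float64(26.860539743730346), array([[ 8.92108915e-01,  4.51820102e-01, -5.28322182e-04],
       [ 4.51820411e-01, -8.92108255e-01,  1.08483934e-03],
       [ 1.88316442e-05, -1.20650160e-03, -9.99999272e-01]]))
dish1 0.83 xy mm [418.7 341.2] size [96.2 62.7] long-axis deg -26.44 px 933.0
dish1 0.82 xy mm [418.  179.4] size [99.4 66.4] long-axis deg 20.26 px 1071.0
dish1 0.77 xy mm [562.5 163.4] size [97.  63.6] long-axis deg 18.97 px 982.5
dish1 0.68 xy mm [562.6 343.1] size [98.3 66.2] long-axis deg -43.19 px 995.0
coaster1 0.79 xy mm [ 555.2 -162.2] size [64.9 64.3] long-axis deg 74.92 px 696.0
coaster1 0.59 xy mm [555.6   4. ] size [63.2 62.5] long-axis deg 17.51 px 655.5
tray 0.77 xy mm [ 386.6 -234.5] size [221.4 163. ] long-axis deg -87.63 px 6113.5
warmer 0.67 xy mm [ 593.1 -118.7] size [394.  210.5] long-axis deg -89.55 px 13837.5
warmer 0.45 xy mm [289.3 235.9] size [185.3  47.7] long-axis deg -0.84 px 634.5
thermostat_grip 0.74 xy mm [ 591.1 -251.3] size [41.5 39.7] long-axis deg -27.98 px 239.0
thermostat_grip 0.55 xy mm [ 586.4 -116.5] size [385.9 206.2] long-axis deg -88.93 px 13936.0
mug 0.6 xy mm [381.8  34.5] size [90.4 76.5] long-axis deg 89.19 px 907.5
```

```bash
cat >> h.py <<'E'
def go(x,y,z,yw=None):
    """mm, deg: print the tool-frame shift after turning to yw"""
    st=monitor.sense(); y0,M=yaw(st)
    if yw is None: yw=y0
    d=(yw-y0+180)%360-180
    M2=R.from_euler('z',d,degrees=True).as_matrix()@M
    s=M2.T@(np.array([x,y,z])-st["tcp_pos"]*1000)
    print("t",round(st["time_s"],2),"tcp",(st["tcp_pos"]*1000).round(1),"yaw",round(y0,2),"tilt",np.degrees(np.arccos(-M[2,2])).round(2),"q1,q6",st["joint_pos"][[0,5]].round(2),"open",round(st["opening"],3),"F",st["wrist_force"].round(1))
    print("  -> tool yaw rad",round(-np.radians(d),4),"then linear",s.round(1))
E
python3 -c "
from h import *
go(555,-162,200,-15)"
```

```text
t 0.5 tcp [ 237.2 -468.3  239.3] yaw 26.86 tilt 0.0 q1,q6 [-1.1   1.57] open 1.003 F [-0.   0.9 -0.2]
  -> tool yaw rad 0.7306 then linear [ 227.7 -378.1   39.3]
```

Call:
drive_tool(increments=[{"jaw": 0,"linear": [0,0,0],"yaw": 0.1826},{"jaw": 0,"linear": [0,0,0],"yaw": 0.1826},{"jaw": 0,"linear": [0,0,0],"yaw": 0.1826},{"jaw": 0,"linear": [0,0,0],"yaw": 0.1826},{"jaw": 0,"linear": [20.7,-34.4,3.5],"yaw": 0},{"jaw": 0,"linear": [20.7,-34.4,3.5],"yaw": 0},{"jaw": 0,"linear": [20.7,-34.4,3.5],"yaw": 0},{"jaw": 0,"linear": [20.7,-34.4,3.5],"yaw": 0},{"jaw": 0,"linear": [20.7,-34.4,3.5],"yaw": 0},{"jaw": 0,"linear": [20.7,-34.4,3.5],"yaw": 0},{"jaw": 0,"linear": [20.7,-34.4,3.5],"yaw": 0},{"jaw": 0,"linear": [20.7,-34.4,3.5],"yaw": 0},{"jaw": 0,"linear": [20.7,-34.4,3.5],"yaw": 0},{"jaw": 0,"linear": [20.7,-34.4,3.5],"yaw": 0},{"jaw": 0,"linear": [20.7,-34.4,3.5],"yaw": 0},{"jaw": 0,"linear": [0,0,0],"yaw": 0}])

```text
time_s: 2.5
tcp_pos: [0.5563, -0.1599, 0.2]
ee_rot: [-3.115, 0.404, 0.001]
wrist_force: [0.3, -0.9, 0.0]
opening: 0.997
```

```bash
python3 -c "
from h import *
im,c,st=snap('wrist','w1.png')
rects('coaster1','wrist',c,.05); rects('tray','wrist',c,.012);rects('warmer','wrist',c,.042)
go(555,-162,60,-15)"
```

```text
coaster1 0.78 xy mm [ 555.8 -165.8] size [65.6 64.6] long-axis deg -12.91 px 7961.0
coaster1 0.67 xy mm [557.1  -1.4] size [68.8 65.2] long-axis deg -73.07 px 7094.5
coaster1 0.65 xy mm [ 598.  -262.6] size [53.6 43.4] long-axis deg -82.21 px 3738.0
tray 0.69 xy mm [ 397.1 -236.7] size [220.  151.9] long-axis deg -87.65 px 23979.5
tray 0.51 xy mm [548.7  21.7] size [76.7 73.3] long-axis deg -72.78 px 7000.0
warmer 0.77 xy mm [ 597.2 -123.3] size [383.  204.5] long-axis deg -89.77 px 139838.5
warmer 0.48 xy mm [ 417.6 -231.3] size [200.4 138. ] long-axis deg -87.83 px 23950.0
t 2.7 tcp [ 554.5 -162.3  200.9] yaw -15.03 tilt 0.01 q1,q6 [-0.28  3.12] open 1.0 F [ 0.4 -0.9  0.8]
  -> tool yaw rad -0.0006 then linear [  0.4  -0.4 140.9]
```

View pics/w1.png

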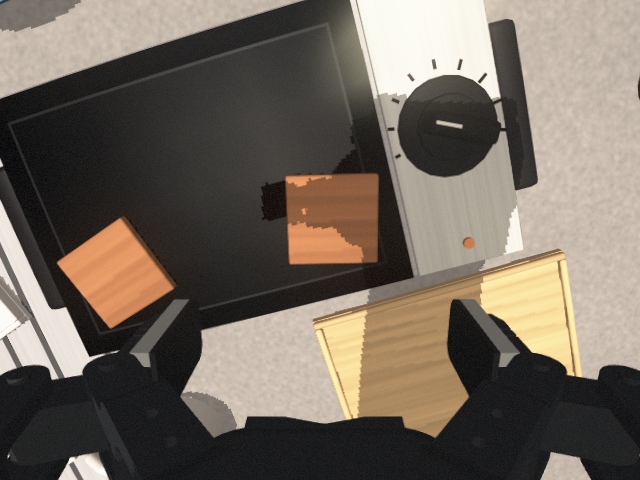

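```bash
cat >> h.py <<'E'
def corners(c,uv,z):
    w=px2w(c,uv,z)[:,:2]*1000
    n=len(w)
    e=np.roll(w,-1,0)-w
    print("c",w.mean(0).round(1),"lens",np.linalg.norm(e,axis=1).round(1),"dirs mod90",(np.degrees(np.arctan2(e[:,1],e[:,0]))%90).round(1))
E
python3 -c "
from h import *
c=cam('wrist',monitor.sense())
corners(c,[(286,177),(378,173),(378,264),(289,265)],.05)
corners(c,[(57,263),(124,216),(176,288),(109,328)],.05)
"
```

```text
c [ 552.6 -168.4] lens [63.  65.7 64.5 63.6] dirs mod90 [77.4 76.8 75.6 75.5]
c [554.9  -3.2] lens [66.2 63.6 65.3 61.9] dirs mod90 [17.3 15.6 15.8 16.5]
```

Call:
drive_tool(increments=[{"jaw": 27,"linear": [0,2.7,40],"yaw": -0.02},{"jaw": 27,"linear": [0,0,40],"yaw": 0},{"jaw": 27,"linear": [0,0,40],"yaw": 0},{"jaw": 27,"linear": [0,0,15],"yaw": 0},{"jaw": 27,"linear": [0,0,4],"yaw": 0},{"jaw": 27,"linear": [0,0,0],"yaw": 0}])

```text
time_s: 3.45
tcp_pos: [0.555, -0.1648, 0.0631]
ee_rot: [3.118, -0.379, 0.003]
wrist_force: [0.1, 0.4, 0.2]
opening: 0.891
```

```bash
python3 -c "
from h import *
im,c,st=snap('wrist','w2.png');snap('scene','s2.png')
go(555,-165,50,-15)"
```

```text
t 3.55 tcp [ 555.3 -164.7   63.4] yaw -13.85 tilt 0.15 q1,q6 [-0.29  3.09] open 0.895 F [-0.2  0.1  0.7]
  -> tool yaw rad 0.0201 then linear [-0.2  0.4 13.4]
```

View pics/w2.png

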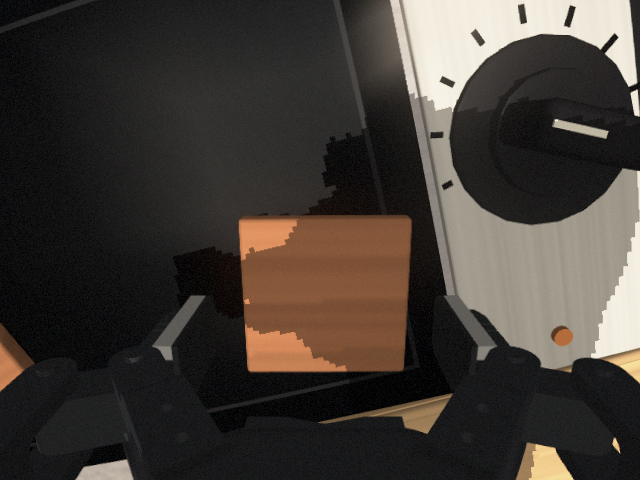

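```bash
python3 -c "
from h import *
c=cam('wrist',monitor.sense())
corners(c,[(240,218),(411,217),(405,371),(248,371)],.05)
print(w2px(c,[[.555,-.165,.05]]))"
```

```text
c [ 556.  -165.8] lens [62.5 64.2 64.  63.7] dirs mod90 [76.4 77.2 76.  75.9]
[[324.7319123  301.48080294]]
```

Call:
drive_tool(increments=[{"jaw": 27,"linear": [0.7,1.0,4],"yaw": 0},{"jaw": 27,"linear": [0,0,4],"yaw": 0},{"jaw": 27,"linear": [0,0,0],"yaw": 0}])

```text
time_s: 3.92
tcp_pos: [0.5545, -0.1653, 0.0534]
ee_rot: [-3.119, 0.379, 0.001]
wrist_force: [-0.1, -0.1, -0.5]
opening: 0.896
```

Call:
drive_tool(increments=[{"jaw": 27,"linear": [0,0,2],"yaw": 0},{"jaw": 27,"linear": [0,0,0],"yaw": 0}])

```text
time_s: 4.18
tcp_pos: [0.5546, -0.1654, 0.0516]
ee_rot: [-3.119, 0.379, 0.0]
wrist_force: [1.0, -0.2, 0.2]
opening: 0.897
```

Call:
drive_tool(increments=[{"jaw": 27,"linear": [0,0,2],"yaw": 0},{"jaw": 27,"linear": [0,0,0],"yaw": 0}])

```text
time_s: 4.42
tcp_pos: [0.5546, -0.1654, 0.0496]
ee_rot: [-3.119, 0.379, 0.001]
wrist_force: [0.1, -0.6, -1.4]
opening: 0.889
```

Call:
drive_tool(increments=[{"jaw": 27,"linear": [0,0,2],"yaw": 0},{"jaw": 27,"linear": [0,0,0],"yaw": 0}])

```text
time_s: 4.68
tcp_pos: [0.5546, -0.1654, 0.0476]
ee_rot: [-3.119, 0.379, 0.0]
wrist_force: [0.1, -0.4, -0.5]
opening: 0.895
```

Call:
drive_tool(increments=[{"jaw": 27,"linear": [0,0,2],"yaw": 0},{"jaw": 27,"linear": [0,0,0],"yaw": 0}])

```text
time_s: 4.92
tcp_pos: [0.5546, -0.1654, 0.0456]
ee_rot: [-3.119, 0.379, 0.0]
wrist_force: [-0.6, 0.8, 0.5]
opening: 0.891
```

```bash
python3 -c "
from h import *
im,c,st=snap('wrist','w3.png')"
```

```text
(no output)
```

View pics/w3.png

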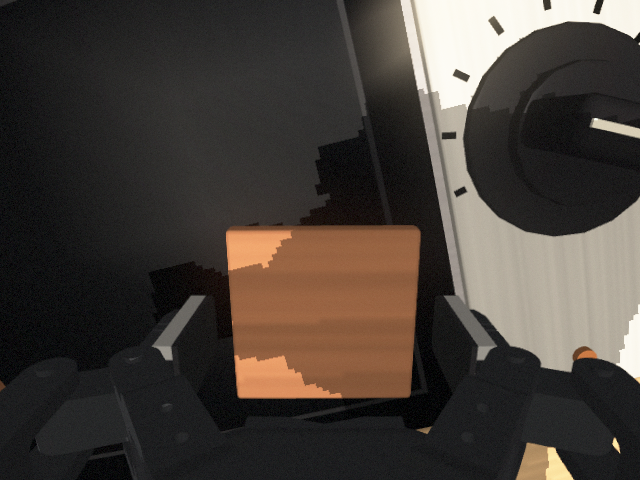

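Call:
drive_tool(increments=[{"jaw": 27,"linear": [0,0,2],"yaw": 0},{"jaw": 27,"linear": [0,0,0],"yaw": 0}])

```text
time_s: 5.22
tcp_pos: [0.5546, -0.1654, 0.0436]
ee_rot: [-3.119, 0.379, 0.001]
wrist_force: [-0.3, 0.5, -0.1]
opening: 0.891
```

Call:
drive_tool(increments=[{"jaw": 27,"linear": [0,0,1],"yaw": 0},{"jaw": 27,"linear": [0,0,0],"yaw": 0}])

```text
time_s: 5.48
tcp_pos: [0.5547, -0.1654, 0.0427]
ee_rot: [-3.119, 0.379, 0.0]
wrist_force: [0.0, 0.5, -0.3]
opening: 0.894
```

Call:
drive_tool(increments=[{"jaw": 27,"linear": [0,0,1],"yaw": 0},{"jaw": 27,"linear": [0,0,0],"yaw": 0}])

```text
time_s: 5.72
tcp_pos: [0.5547, -0.1655, 0.0417]
ee_rot: [-3.119, 0.379, 0.0]
wrist_force: [0.3, -1.2, 0.7]
opening: 0.89
```

Call:
drive_tool(increments=[{"jaw": 60,"linear": [0,0,0],"yaw": 0},{"jaw": 100,"linear": [0,0,0],"yaw": 0},{"jaw": 100,"linear": [0,0,0],"yaw": 0},{"jaw": 100,"linear": [0,0,0],"yaw": 0}])

```text
time_s: 6.22
tcp_pos: [0.556, -0.1658, 0.0446]
ee_rot: [3.118, -0.379, 0.006]
wrist_force: [-3.5, 1.6, 16.1]
opening: 0.726
```

Call:
drive_tool(increments=[{"jaw": 120,"linear": [0,0,-4],"yaw": 0},{"jaw": 120,"linear": [0,0,-10],"yaw": 0},{"jaw": 120,"linear": [0,0,-36],"yaw": 0},{"jaw": 120,"linear": [0,0,-30],"yaw": 0},{"jaw": 120,"linear": [0,0,0],"yaw": 0}])

```text
time_s: 6.85
tcp_pos: [0.5563, -0.1659, 0.1246]
ee_rot: [3.118, -0.378, 0.007]
wrist_force: [0.4, -0.5, 0.0]
opening: 0.725
```

```bash
python3 -c "
from h import *
im,c,st=snap('wrist','w4.png')
snap('top','t4.png')
go(387,-235,100,2.4)"
```

```text
t 6.95 tcp [ 554.7 -165.4  121.5] yaw -13.84 tilt 0.01 q1,q6 [-0.29  3.09] open 0.729 F [-0.1  0.4 -0.9]
  -> tool yaw rad -0.2835 then linear [-170.4   62.5   21.6]
```

View pics/w4.png

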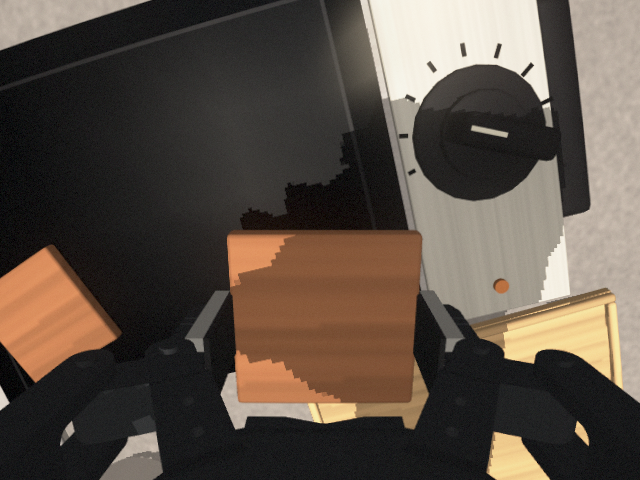

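```bash
cat >> h.py <<'E'
def held(c,st,uv,dz=.0054):
    w=px2w(c,uv,st["tcp_pos"][2]+dz); M=R.from_rotvec(st["ee_rot"]).as_matrix()
    t=(w-st["tcp_pos"])@M*1000; e=np.roll(t,-1,0)-t
    print("tool centre",t.mean(0).round(1),"lens",np.linalg.norm(e,axis=1).round(1),"dirs",(np.degrees(np.arctan2(e[:,1],e[:,0]))%90).round(1))
    return t.mean(0)
def goc(tc,x,y,z,yw):
    "place held centre (tool mm offset tc) at x,y with TCP z"
    M=np.array([[np.cos(np.radians(yw)),np.sin(np.radians(yw))],[np.sin(np.radians(yw)),-np.cos(np.radians(yw))]])
    o=M@np.array(tc[:2]); go(x-o[0],y-o[1],z,yw)
E
python3 -c "
from h import *
st=monitor.sense();c=cam('wrist',st)
t=held(c,st,[(228,232),(421,233),(413,402),(239,402)])
goc(t,387,-235,60,2.4)"
```

```text
tool centre [ 0.1  0.5 -5.4] lens [62.1 63.9 63.6 64.2] dirs [ 0.4 88.9  0.1  0.2]
t 6.95 tcp [ 554.7 -165.4  121.5] yaw -13.84 tilt 0.01 q1,q6 [-0.29  3.09] open 0.729 F [-0.1  0.4 -0.9]
  -> tool yaw rad -0.2835 then linear [-170.5   62.    61.6]
```

View pics/t4.png

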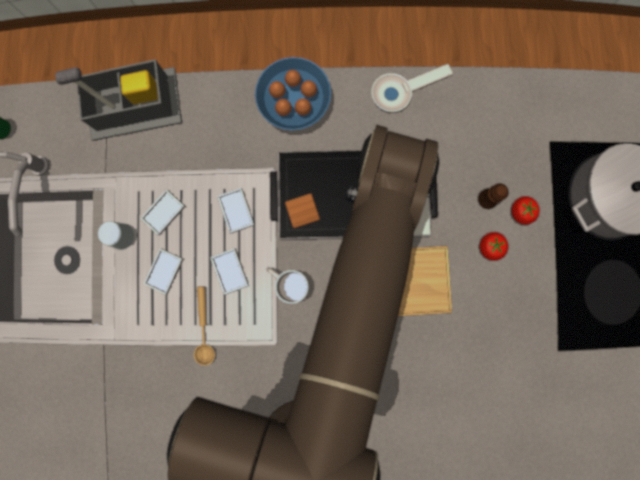

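Call:
drive_tool(increments=[{"jaw": 120,"linear": [0,0,0],"yaw": -0.1418},{"jaw": 120,"linear": [0,0,0],"yaw": -0.1417},{"jaw": 120,"linear": [-34.1,12.4,0],"yaw": 0},{"jaw": 120,"linear": [-34.1,12.4,0],"yaw": 0},{"jaw": 120,"linear": [-34.1,12.4,20],"yaw": 0},{"jaw": 120,"linear": [-34.1,12.4,20],"yaw": 0},{"jaw": 120,"linear": [-34.1,12.4,20],"yaw": 0},{"jaw": 120,"linear": [0,0,20],"yaw": 0},{"jaw": 120,"linear": [0,0,10],"yaw": 0},{"jaw": 120,"linear": [0,0,0],"yaw": 0},{"jaw": 120,"linear": [0,0,0],"yaw": 0}])

```text
time_s: 8.32
tcp_pos: [0.3876, -0.2345, 0.0321]
ee_rot: [3.141, 0.067, 0.0]
wrist_force: [-0.1, 0.5, -0.8]
opening: 0.727
```

```bash
python3 -c "
from h import *
im,c,st=snap('wrist','w5.png')
go(387,-235,9.5,2.4)"
```

```text
t 8.38 tcp [ 387.7 -234.6   32.3] yaw 2.44 tilt 0.05 q1,q6 [-0.54  2.55] open 0.725 F [0.9 0.1 0.8]
  -> tool yaw rad 0.0006 then linear [-0.7  0.3 22.8]
```

View pics/w5.png

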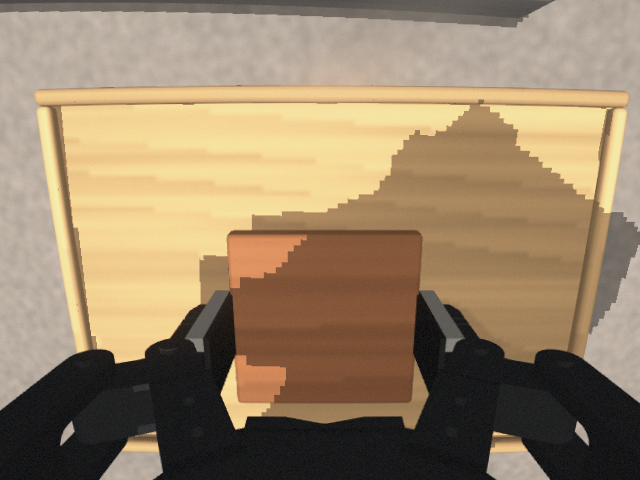

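Call:
drive_tool(increments=[{"jaw": 120,"linear": [0,0,12],"yaw": 0},{"jaw": 120,"linear": [0,0,6],"yaw": 0},{"jaw": 120,"linear": [0,0,4],"yaw": 0},{"jaw": 120,"linear": [0,0,0],"yaw": 0},{"jaw": 120,"linear": [0,0,0],"yaw": 0}])

```text
time_s: 9.0
tcp_pos: [0.3871, -0.2346, 0.0099]
ee_rot: [3.141, 0.066, 0.0]
wrist_force: [-0.0, -0.4, 0.1]
opening: 0.722
```

Call:
drive_tool(increments=[{"jaw": 120,"linear": [0,0,1.2],"yaw": 0},{"jaw": 120,"linear": [0,0,0],"yaw": 0}])

```text
time_s: 9.25
tcp_pos: [0.3871, -0.2346, 0.0087]
ee_rot: [3.141, 0.066, 0.001]
wrist_force: [0.9, 0.5, 0.5]
opening: 0.726
```

Call:
drive_tool(increments=[{"jaw": 55,"linear": [0,0,0],"yaw": 0},{"jaw": 27,"linear": [0,0,0],"yaw": 0},{"jaw": 10,"linear": [0,0,0],"yaw": 0},{"jaw": 10,"linear": [0,0,-20],"yaw": 0},{"jaw": 10,"linear": [0,0,-40],"yaw": 0},{"jaw": 10,"linear": [0,0,-40],"yaw": 0},{"jaw": 10,"linear": [0,0,-40],"yaw": 0},{"jaw": 10,"linear": [0,0,0],"yaw": 0}])

```text
time_s: 10.25
tcp_pos: [0.3887, -0.2356, 0.1517]
ee_rot: [3.138, 0.066, 0.008]
wrist_force: [-0.3, 0.1, -0.9]
opening: 0.959
```

```bash
python3 -c "
from h import *
im,c,st=snap('wrist','w6.png')
rects('coaster1','wrist',c,.014); rects('tray','wrist',c,.012)
go(556,0,200,17)"
```

```text
coaster1 0.85 xy mm [ 387.2 -235.3] size [64.2 64.1] long-axis deg 2.99 px 8475.5
tray 0.66 xy mm [ 387.4 -237.5] size [218.9 159.5] long-axis deg -87.76 px 70033.5
t 10.4 tcp [ 386.6 -234.3  147.7] yaw 2.4 tilt 0.07 q1,q6 [-0.54  2.55] open 0.958 F [-0.7 -0.2  0.1]
  -> tool yaw rad -0.2548 then linear [ 230.5 -174.6  -52.4]
```

View pics/w6.png

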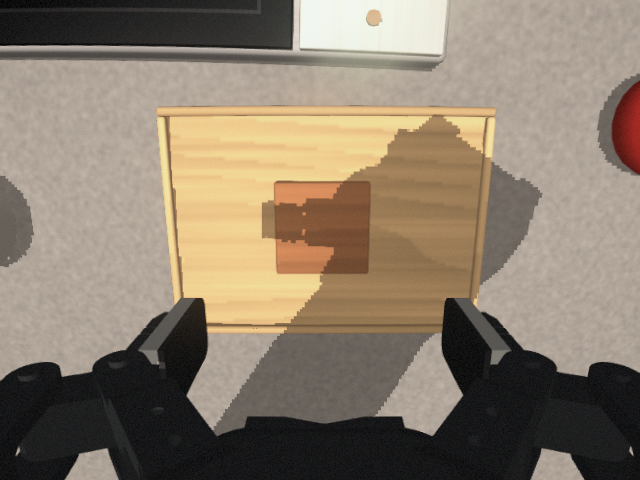

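Call:
drive_tool(increments=[{"jaw": 10,"linear": [0,0,0],"yaw": -0.127},{"jaw": 10,"linear": [0,0,0],"yaw": -0.127},{"jaw": 10,"linear": [28.8,-21.8,0],"yaw": 0},{"jaw": 10,"linear": [28.8,-21.8,0],"yaw": 0},{"jaw": 10,"linear": [28.8,-21.8,0],"yaw": 0},{"jaw": 10,"linear": [28.8,-21.8,0],"yaw": 0},{"jaw": 10,"linear": [28.8,-21.8,0],"yaw": 0},{"jaw": 10,"linear": [28.8,-21.8,0],"yaw": 0},{"jaw": 27,"linear": [28.8,-21.8,0],"yaw": 0},{"jaw": 27,"linear": [28.8,-21.8,10],"yaw": 0},{"jaw": 27,"linear": [0,0,20],"yaw": 0},{"jaw": 27,"linear": [0,0,20],"yaw": 0},{"jaw": 27,"linear": [0,0,0],"yaw": 0},{"jaw": 27,"linear": [0,0,0],"yaw": 0}])

```text
time_s: 12.15
tcp_pos: [0.5563, -0.0006, 0.0984]
ee_rot: [-3.107, -0.463, 0.001]
wrist_force: [0.1, 0.5, 0.4]
opening: 0.896
```

```bash
python3 -c "
from h import *
im,c,st=snap('wrist','w7.png')
rects('coaster1','wrist',c,.05)
go(556,0,60,17)"
```

```text
coaster1 0.6 xy mm [557.3   0.8] size [65. 64.] long-axis deg 16.97 px 17716.0
t 12.25 tcp [556.9  -0.7  99.2] yaw 16.94 tilt 0.05 q1,q6 [-0.    2.84] open 0.896 F [-0.2 -0.7 -0.4]
  -> tool yaw rad -0.0011 then linear [-0.7 -0.9 39.2]
```

View pics/w7.png

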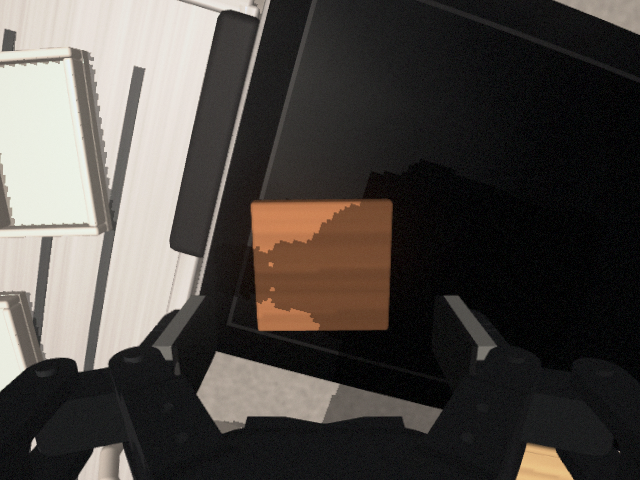

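Call:
drive_tool(increments=[{"jaw": 27,"linear": [0.8,-1.3,25],"yaw": 0},{"jaw": 27,"linear": [0,0,20],"yaw": 0},{"jaw": 27,"linear": [0,0,8.5],"yaw": 0},{"jaw": 27,"linear": [0,0,0],"yaw": 0},{"jaw": 27,"linear": [0,0,0],"yaw": 0},{"jaw": 120,"linear": [0,0,0],"yaw": 0},{"jaw": 120,"linear": [0,0,0],"yaw": 0},{"jaw": 120,"linear": [0,0,0],"yaw": 0},{"jaw": 120,"linear": [0,0,0],"yaw": 0}])

```text
time_s: 13.38
tcp_pos: [0.5578, 0.0009, 0.0465]
ee_rot: [3.107, 0.463, 0.004]
wrist_force: [-1.2, 0.3, 6.4]
opening: 0.731
```

Call:
drive_tool(increments=[{"jaw": 120,"linear": [0,0,-6],"yaw": 0},{"jaw": 120,"linear": [0,0,-20],"yaw": 0},{"jaw": 120,"linear": [0,0,-36],"yaw": 0},{"jaw": 120,"linear": [0,0,-20],"yaw": 0},{"jaw": 120,"linear": [0,0,0],"yaw": 0},{"jaw": 120,"linear": [0,0,0],"yaw": 0}])

```text
time_s: 14.12
tcp_pos: [0.5564, 0.0009, 0.1262]
ee_rot: [-3.107, -0.463, 0.002]
wrist_force: [0.6, -0.5, -0.3]
opening: 0.724
```

```bash
python3 -c "
from h import *
im,c,st=snap('wrist','w8.png')
t=held(c,st,[(228,232),(421,233),(413,402),(239,402)],.0035)
goc((0,.5),387.2,-235,70,2.6)"
```

```text
tool centre [-0.9  0.3 -3.5] lens [63.1 64.9 64.6 65.2] dirs [ 0.3 88.8  0.1  0.2]
t 14.18 tcp [556.2   0.9 125.8] yaw 16.95 tilt 0.11 q1,q6 [0.   2.85] open 0.72 F [-0.1  0.7 -0.2]
  -> tool yaw rad 0.2505 then linear [-179.4  227.5   56. ]
```

View pics/w8.png

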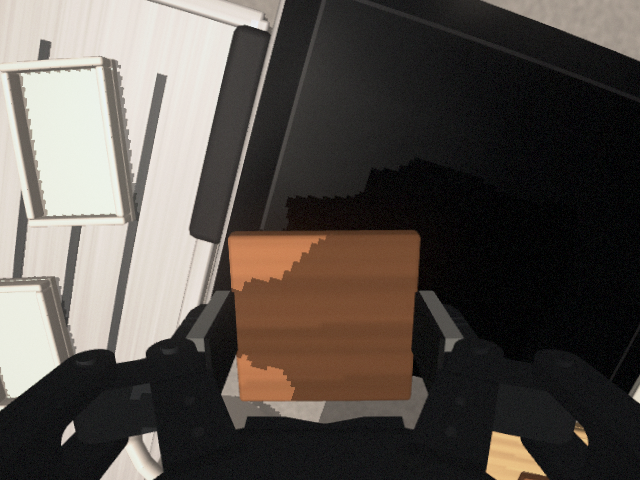

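Call:
drive_tool(increments=[{"jaw": 120,"linear": [0,0,0],"yaw": 0.125},{"jaw": 120,"linear": [0,0,0],"yaw": 0.1255},{"jaw": 120,"linear": [-22.4,28.4,0],"yaw": 0},{"jaw": 120,"linear": [-22.4,28.4,0],"yaw": 0},{"jaw": 120,"linear": [-22.4,28.4,0],"yaw": 0},{"jaw": 120,"linear": [-22.4,28.4,0],"yaw": 0},{"jaw": 120,"linear": [-22.4,28.4,0],"yaw": 0},{"jaw": 120,"linear": [-22.4,28.4,10],"yaw": 0},{"jaw": 120,"linear": [-22.4,28.4,20],"yaw": 0},{"jaw": 120,"linear": [-22.4,28.4,20],"yaw": 0},{"jaw": 120,"linear": [0,0,20],"yaw": 0},{"jaw": 120,"linear": [0,0,20],"yaw": 0},{"jaw": 120,"linear": [0,0,0],"yaw": 0},{"jaw": 120,"linear": [0,0,0],"yaw": 0}])

```text
time_s: 15.92
tcp_pos: [0.3882, -0.234, 0.0372]
ee_rot: [-3.14, -0.072, 0.001]
wrist_force: [0.7, -0.1, -0.0]
opening: 0.719
```

```bash
python3 -c "
from h import *
im,c,st=snap('wrist','w9.png')
goc((0,.5),387.2,-235,18.7,2.6)"
```

```text
t 15.97 tcp [ 388.6 -234.2   37.6] yaw 2.62 tilt 0.03 q1,q6 [-0.54  2.55] open 0.722 F [0.2 0.1 0. ]
  -> tool yaw rad 0.0003 then linear [-1.4  0.2 18.9]
```

View pics/w9.png

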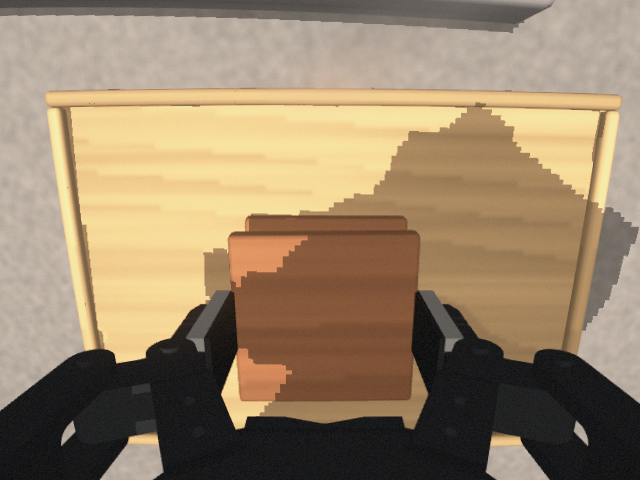

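```bash
cat >> h.py <<'E'
def cmp(c,lo,zl,up,zu):
    "edge endpoints (2 px each) -> mean diff up-lo in tool axes (mm), angles"
    st=monitor.sense();M=R.from_rotvec(st["ee_rot"]).as_matrix()
    a=(px2w(c,lo,zl)-st["tcp_pos"])@M*1000;b=(px2w(c,up,zu)-st["tcp_pos"])@M*1000
    an=lambda q:np.degrees(np.arctan2(*(q[1]-q[0])[:2]))
    print("lo",a[:,:2].round(1).tolist(),"up",b[:,:2].round(1).tolist(),"up-lo",(b-a).mean(0)[:2].round(2),"ang lo/up",an(a).round(1),an(b).round(1))
E
python3 -c "
from h import *
st=monitor.sense();print(st['tcp_pos'])
c=cam('wrist',st)
cmp(c,[(246,217),(406.5,217)],.014,[(229,233.5),(420,232.5)],st['tcp_pos'][2]+.0035)"
```

```text
[ 0.38855793 -0.23421687  0.03758767]
lo [[30.8, -30.4], [30.8, 32.2]] up [[31.3, -31.1], [31.6, 31.4]] up-lo [ 0.66 -0.75] ang lo/up -0.0 0.3
```

Call:
drive_tool(increments=[{"jaw": 120,"linear": [-1.0,0.6,10],"yaw": 0},{"jaw": 120,"linear": [0,0,6],"yaw": 0},{"jaw": 120,"linear": [0,0,2],"yaw": 0},{"jaw": 120,"linear": [0,0,0],"yaw": 0},{"jaw": 120,"linear": [0,0,0],"yaw": 0}])

```text
time_s: 16.6
tcp_pos: [0.3874, -0.2348, 0.0191]
ee_rot: [3.141, 0.071, 0.0]
wrist_force: [0.9, 0.1, -0.7]
opening: 0.725
```

Call:
drive_tool(increments=[{"jaw": 120,"linear": [0,0,0.8],"yaw": 0},{"jaw": 120,"linear": [0,0,0],"yaw": 0}])

```text
time_s: 16.85
tcp_pos: [0.3874, -0.2349, 0.0188]
ee_rot: [3.14, 0.071, 0.001]
wrist_force: [-1.9, 1.6, 4.6]
opening: 0.72
```

Call:
drive_tool(increments=[{"jaw": 55,"linear": [0,0,0],"yaw": 0},{"jaw": 27,"linear": [0,0,0],"yaw": 0},{"jaw": 10,"linear": [0,0,0],"yaw": 0},{"jaw": 10,"linear": [0,0,-20],"yaw": 0},{"jaw": 10,"linear": [0,0,-40],"yaw": 0},{"jaw": 10,"linear": [0,0,-40],"yaw": 0},{"jaw": 10,"linear": [0,0,-40],"yaw": 0},{"jaw": 10,"linear": [0,0,0],"yaw": 0},{"jaw": 10,"linear": [0,0,0],"yaw": 0}])

```text
time_s: 17.98
tcp_pos: [0.387, -0.2347, 0.1576]
ee_rot: [-3.14, -0.071, 0.001]
wrist_force: [1.0, -0.3, 0.2]
opening: 0.961
```

```bash
python3 -c "
from h import *
im,c,st=snap('wrist','w10.png')
rects('coaster1','wrist',c,.022); rects('warmer','wrist',c,.042)
im,c,st=snap('top','t10.png')
rects('dish1','top',c,.02); rects('coaster1','top',c,.022)
go(556,0,200,17)"
```

```text
coaster1 0.7 xy mm [ 387.2 -235.3] size [64.8 64.7] long-axis deg 2.93 px 8800.0
coaster1 0.68 xy mm [ 419.9 -244. ] size [37.   1.3] long-axis deg -87.4 px 62.5
warmer 0.79 xy mm [ 502.4 -170. ] size [258.7  34.6] long-axis deg -88.44 px 25419.0
dish1 0.89 xy mm [417.  179.2] size [98.3 66.3] long-axis deg 19.67 px 1038.0
dish1 0.84 xy mm [418.7 340.9] size [97.6 67.5] long-axis deg -24.52 px 998.5
dish1 0.81 xy mm [562.  343.9] size [96.6 66.2] long-axis deg -43.0 px 953.5
dish1 0.56 xy mm [562.7 163.8] size [97.9 66.1] long-axis deg 18.39 px 1005.5
coaster1 0.67 xy mm [ 361.7 -215. ] size [28.3 18.8] long-axis deg 88.93 px 72.0
t 18.27 tcp [ 386.8 -234.6  157.4] yaw 2.6 tilt 0.1 q1,q6 [-0.55  2.55] open 0.958 F [ 0.2 -0.2 -0.6]
  -> tool yaw rad -0.2513 then linear [ 230.3 -174.9  -42.7]
```

View pics/w10.png

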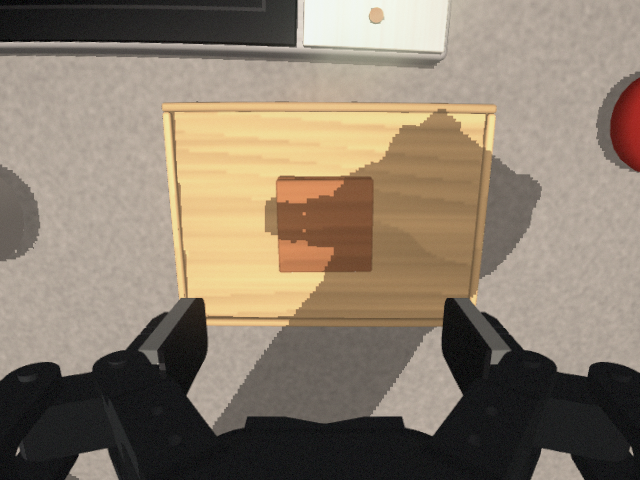

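```bash
python3 -c "
from h import *
go(600,-110,235)"
```

```text
t 18.27 tcp [ 386.8 -234.6  157.4] yaw 2.6 tilt 0.1 q1,q6 [-0.55  2.55] open 0.958 F [ 0.2 -0.2 -0.6]
  -> tool yaw rad -0.0 then linear [ 218.5 -114.8  -77.8]
```

Call:
drive_tool(increments=[{"jaw": 10,"linear": [31.2,-16.4,-11],"yaw": 0},{"jaw": 10,"linear": [31.2,-16.4,-11],"yaw": 0},{"jaw": 10,"linear": [31.2,-16.4,-11],"yaw": 0},{"jaw": 10,"linear": [31.2,-16.4,-11],"yaw": 0},{"jaw": 10,"linear": [31.2,-16.4,-11],"yaw": 0},{"jaw": 10,"linear": [31.2,-16.4,-11],"yaw": 0},{"jaw": 10,"linear": [31.2,-16.4,-11],"yaw": 0},{"jaw": 10,"linear": [0,0,0],"yaw": 0},{"jaw": 10,"linear": [0,0,0],"yaw": 0},{"jaw": 10,"linear": [0,0,0],"yaw": 0}])

```text
time_s: 19.52
tcp_pos: [0.5993, -0.1107, 0.235]
ee_rot: [-3.141, -0.07, 0.002]
wrist_force: [0.1, -0.6, 1.0]
opening: 0.962
```

```bash
python3 -c "
from h import *
im,c,st=snap('wrist','w11.png')
print(st['tcp_pos'])
rects('warmer','wrist',c,.042)
rects('thermostat_grip','wrist',c,.086)
"
```

```text
[ 0.59926333 -0.11072095  0.23495626]
warmer 0.72 xy mm [ 597.6 -120.8] size [386.2 207.3] long-axis deg -89.62 px 110363.0
thermostat_grip 0.62 xy mm [ 604.3 -248.8] size [55.6 38.8] long-axis deg 89.44 px 2749.5
```

View pics/w11.png

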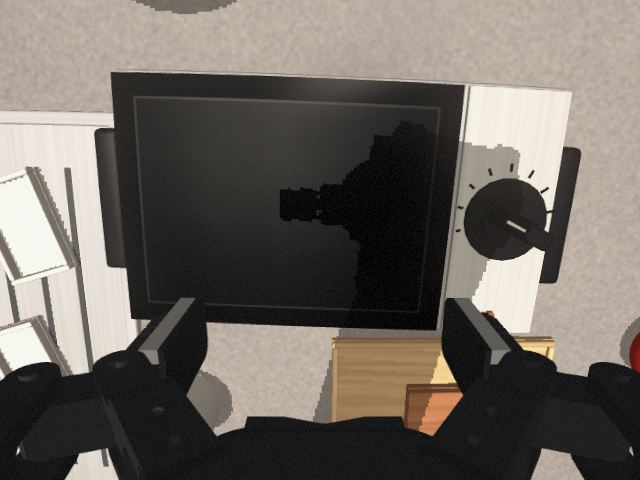

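```bash
python3 -c "
from h import *
st=monitor.sense();c=cam('wrist',st)
corners(c,[(113,73),(464,85),(438,330),(133,318)],.042)
corners(c,[(134,96),(441,107),(419,312),(149,302)],.042)
corners(c,[(113,73),(571,90),(530,333),(133,318)],.042)
g=px2w(c,[(113,73),(464,85),(438,330),(133,318)],.042);print((g*1000).round(1))
# rect ends of the knob bar white line
print((px2w(c,[(508,222),(524,230)],.086)*1000).round(1), (px2w(c,[(505,219)],.056)*1000).round(1))
t=viewer.camera_params('top'); 
"
```

```text
c [596.9 -80.6] lens [264.9 203.3 267.5 202. ] dirs mod90 [0.4 1.  0.1 0.2]
c [596.7 -79.7] lens [233.8 169.7 233.3 169.6] dirs mod90 [0.3 0.2 0.3 0.3]
c [ 597.3 -122.4] lens [348.8 205.4 350.8 202. ] dirs mod90 [0.6 0.8 0.1 0.2]
[[ 697.2   52.9   42. ]
 [ 699.2 -212.    42. ]
 [ 495.9 -215.4   42. ]
 [ 495.3   52.    42. ]]
[[ 604.7 -241.2   86. ]
 [ 599.4 -253.8   86. ]] [[ 600.6 -252.5   56. ]]
```

Call:
drive_tool(increments=[{"jaw": 10,"linear": [0,0,0],"yaw": -0.18},{"jaw": 10,"linear": [0,0,0],"yaw": -0.18},{"jaw": 10,"linear": [0,0,0],"yaw": -0.18},{"jaw": 10,"linear": [0,0,0],"yaw": -0.18},{"jaw": 10,"linear": [0,0,0],"yaw": -0.18},{"jaw": 10,"linear": [0,0,0],"yaw": -0.18},{"jaw": 10,"linear": [0,0,0],"yaw": -0.18},{"jaw": 10,"linear": [0,0,0],"yaw": -0.18},{"jaw": 10,"linear": [0,0,0],"yaw": -0.18},{"jaw": 10,"linear": [0,0,0],"yaw": -0.18},{"jaw": 10,"linear": [0,0,0],"yaw": -0.18},{"jaw": 10,"linear": [0,0,0],"yaw": -0.18},{"jaw": 10,"linear": [0,0,0],"yaw": -0.18},{"jaw": 10,"linear": [0,0,0],"yaw": -0.18},{"jaw": 10,"linear": [0,0,0],"yaw": -0.18},{"jaw": 10,"linear": [0,0,0],"yaw": -0.18},{"jaw": 10,"linear": [0,0,0],"yaw": -0.18},{"jaw": 10,"linear": [0,0,0],"yaw": -0.18},{"jaw": 10,"linear": [0,0,0],"yaw": -0.18},{"jaw": 10,"linear": [0,0,0],"yaw": 0}])

```text
time_s: 22.18
tcp_pos: [0.5999, -0.1105, 0.2355]
ee_rot: [-0.503, 3.101, -0.0]
wrist_force: [-0.1, 0.4, -0.3]
opening: 0.961
```

```bash
python3 -c "
from h import *
go(562,160.5,90,198.7)"
```

```text
t 22.18 tcp [ 599.9 -110.5  235.5] yaw -161.59 tilt 0.01 q1,q6 [-0.18 -0.5 ] open 0.961 F [-0.1  0.4 -0.3]
  -> tool yaw rad -0.005 then linear [-50.9 268.9 145.4]
```

Call:
drive_tool(increments=[{"jaw": 10,"linear": [-7.3,38.4,0],"yaw": 0},{"jaw": 10,"linear": [-7.3,38.4,0],"yaw": 0},{"jaw": 10,"linear": [-7.3,38.4,10],"yaw": 0},{"jaw": 10,"linear": [-7.3,38.4,20],"yaw": 0},{"jaw": 10,"linear": [-7.3,38.4,20],"yaw": 0},{"jaw": 10,"linear": [-7.3,38.4,30],"yaw": 0},{"jaw": 10,"linear": [-7.1,38.4,30],"yaw": 0},{"jaw": 10,"linear": [0,0,30],"yaw": 0},{"jaw": 10,"linear": [0,0,0],"yaw": 0},{"jaw": 10,"linear": [0,0,0],"yaw": 0}])

```text
time_s: 23.42
tcp_pos: [0.5635, 0.1605, 0.0966]
ee_rot: [-0.503, 3.1, 0.0]
wrist_force: [-0.3, 0.0, 0.8]
opening: 0.962
```

```bash
python3 -c "
from h import *
im,c,st=snap('wrist','w12.png')
rects('dish1','wrist',c,.02)
go(562,160.5,20,198.7)
"
```

```text
dish1 0.91 xy mm [563.4 162.6] size [96.5 61.9] long-axis deg 18.38 px 19742.0
dish1 0.7 xy mm [445.6 187.2] size [65.  40.7] long-axis deg -70.34 px 11794.0
dish1 0.61 xy mm [453.9 288.6] size [19.8  9.8] long-axis deg 28.46 px 358.0
dish1 0.6 xy mm [564.6 316.3] size [72.4 66.6] long-axis deg -58.87 px 7523.5
t 23.52 tcp [564.  160.5  97.1] yaw -161.56 tilt 0.15 q1,q6 [ 0.28 -0.04] open 0.963 F [0.  0.2 0.8]
  -> tool yaw rad -0.0045 then linear [ 2.1  0.7 77.1]
```

View pics/w12.png

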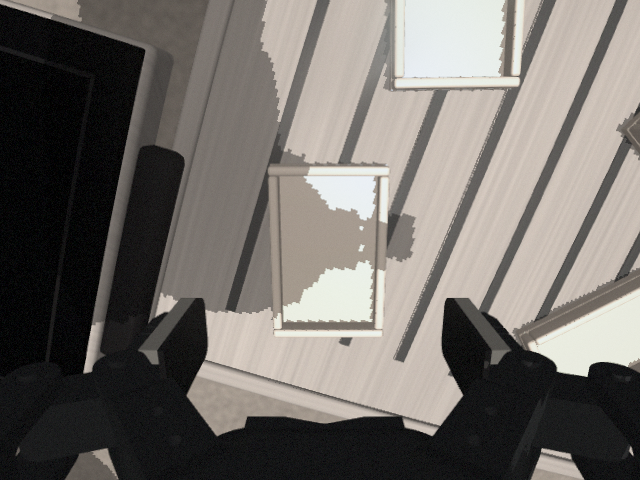

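Call:
drive_tool(increments=[{"jaw": 20,"linear": [-0.5,2.0,30],"yaw": 0},{"jaw": 20,"linear": [0,0,30],"yaw": 0},{"jaw": 20,"linear": [0,0,20],"yaw": 0},{"jaw": 20,"linear": [0,0,6],"yaw": 0},{"jaw": 20,"linear": [0,0,0],"yaw": 0},{"jaw": 20,"linear": [0,0,0],"yaw": 0},{"jaw": 120,"linear": [0,0,0],"yaw": 0},{"jaw": 120,"linear": [0,0,0],"yaw": 0},{"jaw": 120,"linear": [0,0,0],"yaw": 0},{"jaw": 120,"linear": [0,0,0],"yaw": 0}])

```text
time_s: 24.78
tcp_pos: [0.5636, 0.1631, 0.0108]
ee_rot: [-0.506, 3.098, 0.0]
wrist_force: [-1.5, -0.5, 5.9]
opening: 0.704
```

```bash
python3 -c "
from h import *
im,c,st=snap('wrist','w13.png')
rects('dish1','wrist',c,.02)
go(562,160.5,20,198.7)
"
```

```text
dish1 0.83 xy mm [558.8 161.3] size [88.3 61.9] long-axis deg 18.57 px 43288.0
dish1 0.66 xy mm [457.3 190.4] size [64.3 18.4] long-axis deg -69.42 px 14109.5
t 24.88 tcp [563.7 163.1  10.8] yaw -161.45 tilt 0.14 q1,q6 [ 0.28 -0.04] open 0.709 F [-1.7 -0.9  5.9]
  -> tool yaw rad -0.0026 then linear [ 2.4 -1.9 -9.2]
```

View pics/w13.png

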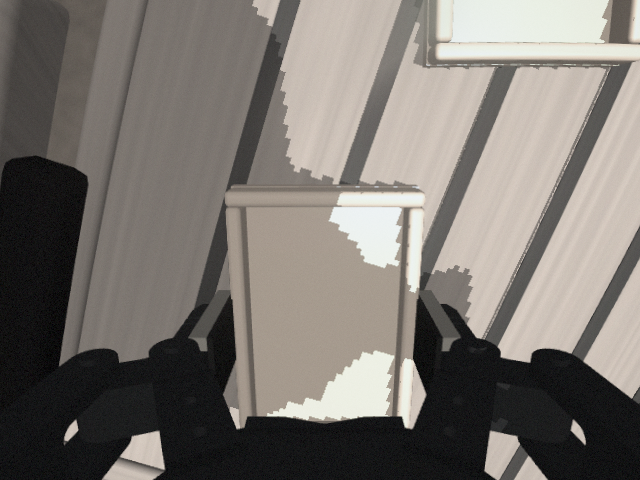

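Call:
drive_tool(increments=[{"jaw": 120,"linear": [0,0,-6],"yaw": 0},{"jaw": 120,"linear": [0,0,-20],"yaw": 0},{"jaw": 120,"linear": [0,0,-40],"yaw": 0},{"jaw": 120,"linear": [0,0,-40],"yaw": 0},{"jaw": 120,"linear": [0,0,-20],"yaw": 0},{"jaw": 120,"linear": [0,0,0],"yaw": 0},{"jaw": 120,"linear": [0,0,0],"yaw": 0}])

```text
time_s: 25.75
tcp_pos: [0.5622, 0.1627, 0.1341]
ee_rot: [0.506, -3.099, 0.0]
wrist_force: [-0.2, -0.7, -0.9]
opening: 0.709
```

```bash
python3 -c "
from h import *
im,c,st=snap('wrist','w14.png')
go(595.5,-79,130,180.3)
M=R.from_rotvec(st['ee_rot']).as_matrix()
print(((px2w(c,[(227,187),(423,186)],st['tcp_pos'][2]+.0092)-st['tcp_pos'])@M*1000).round(1))
"
```

```text
t 25.8 tcp [562.  162.6 133.8] yaw -161.45 tilt 0.14 q1,q6 [ 0.28 -0.04] open 0.708 F [ 0.  -0.2 -1.8]
  -> tool yaw rad 0.3186 then linear [ -32.3 -241.8    3.7]
[[ 48.1 -29.5  -9.1]
 [ 48.4  30.1  -9.1]]
```

View pics/w14.png

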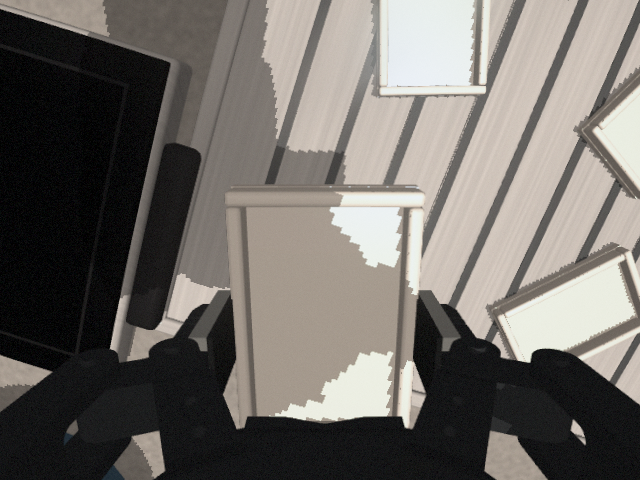

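Call:
drive_tool(increments=[{"jaw": 120,"linear": [0,0,0],"yaw": 0.1593},{"jaw": 120,"linear": [0,0,0],"yaw": 0.1593},{"jaw": 120,"linear": [-4.6,-34.5,0],"yaw": 0},{"jaw": 120,"linear": [-4.6,-34.5,0],"yaw": 0},{"jaw": 120,"linear": [-4.6,-34.5,0],"yaw": 0},{"jaw": 120,"linear": [-4.6,-34.5,0],"yaw": 0},{"jaw": 120,"linear": [-4.6,-34.5,0],"yaw": 0},{"jaw": 120,"linear": [-4.6,-34.5,15],"yaw": 0},{"jaw": 120,"linear": [-4.7,-34.6,20],"yaw": 0},{"jaw": 120,"linear": [0,0,20],"yaw": 0},{"jaw": 120,"linear": [0,0,15],"yaw": 0},{"jaw": 120,"linear": [0,0,0],"yaw": 0},{"jaw": 120,"linear": [0,0,0],"yaw": 0}])

```text
time_s: 27.42
tcp_pos: [0.5966, -0.0781, 0.0657]
ee_rot: [-0.009, 3.141, -0.0]
wrist_force: [0.3, -0.7, -0.5]
opening: 0.706
```

```bash
python3 -c "
from h import *
im,c,st=snap('wrist','w15.png')
go(595.5,-79,49,180.3)
"
```

```text
t 27.48 tcp [596.8 -78.1  66.1] yaw -179.66 tilt 0.07 q1,q6 [-0.13 -0.14] open 0.711 F [-0.3  1.5 -1. ]
  -> tool yaw rad 0.0007 then linear [ 1.4 -0.8 17.1]
```

View pics/w15.png

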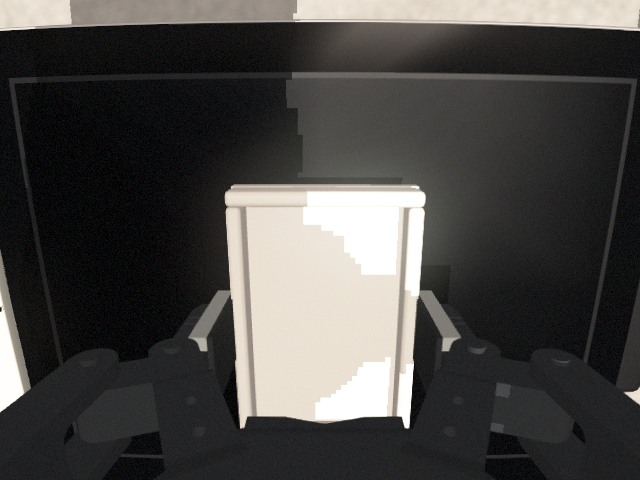

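```bash
python3 -c "
from h import *
st=monitor.sense();c=cam('wrist',st)
print((px2w(c,[(11,80),(635,80),(-0+0,28),(640,32)],.042)*1000).round(1))
"
```

```text
[[ 513.3 -196.    42. ]
 [ 512.1   37.4   42. ]
 [ 494.8 -197.7   42. ]
 [ 495.2   36.7   42. ]]
```

Call:
drive_tool(increments=[{"jaw": 120,"linear": [0,-1.0,10],"yaw": 0},{"jaw": 120,"linear": [0,0,5],"yaw": 0},{"jaw": 120,"linear": [0,0,1.5],"yaw": 0},{"jaw": 120,"linear": [0,0,0],"yaw": 0},{"jaw": 120,"linear": [0,0,0],"yaw": 0}])

```text
time_s: 28.1
tcp_pos: [0.5964, -0.0796, 0.0488]
ee_rot: [-0.008, 3.141, 0.0]
wrist_force: [-0.0, 0.5, -0.9]
opening: 0.708
```

Call:
drive_tool(increments=[{"jaw": 120,"linear": [0,0,1],"yaw": 0},{"jaw": 120,"linear": [0,0,0],"yaw": 0}])

```text
time_s: 28.35
tcp_pos: [0.5964, -0.0796, 0.0487]
ee_rot: [-0.008, 3.141, -0.0]
wrist_force: [-3.3, -0.2, 5.8]
opening: 0.711
```

Call:
drive_tool(increments=[{"jaw": 55,"linear": [0,0,-0.8],"yaw": 0},{"jaw": 20,"linear": [0,0,0],"yaw": 0},{"jaw": 10,"linear": [0,0,0],"yaw": 0},{"jaw": 10,"linear": [0,0,-20],"yaw": 0},{"jaw": 10,"linear": [0,0,-40],"yaw": 0},{"jaw": 10,"linear": [0,0,-40],"yaw": 0},{"jaw": 10,"linear": [0,0,0],"yaw": 0},{"jaw": 10,"linear": [0,0,0],"yaw": 0}])

```text
time_s: 29.35
tcp_pos: [0.5962, -0.0795, 0.148]
ee_rot: [0.008, -3.141, -0.0]
wrist_force: [0.0, 0.4, -0.7]
opening: 0.961
```

```bash
python3 -c "
from h import *
im,c,st=snap('wrist','w16.png')
rects('dish1','wrist',c,.058)
im,c,st=snap('top','t16.png')
rects('dish1','top',c,.02);rects('coaster1','top',c,.022)
go(418,176,95,199)
"
```

```text
dish1 0.69 xy mm [596.5 -79.8] size [96.9 62.1] long-axis deg 0.21 px 17770.5
dish1 0.72 xy mm [418.3 341.8] size [97.4 62.5] long-axis deg -26.6 px 930.0
dish1 0.7 xy mm [561.8 343.6] size [96.5 66.2] long-axis deg -43.41 px 991.0
dish1 0.59 xy mm [418.6 179.2] size [97.1 63.8] long-axis deg 20.79 px 991.5
coaster1 0.58 xy mm [ 383.8 -232. ] size [66.3 63.5] long-axis deg 88.98 px 698.5
t 29.6 tcp [595.8 -79.4 147.4] yaw -179.7 tilt 0.12 q1,q6 [-0.13 -0.14] open 0.965 F [-0.8 -0.6 -0.5]
  -> tool yaw rad -0.3264 then linear [ 84.8 299.4  52.6]
```

View pics/t16.png

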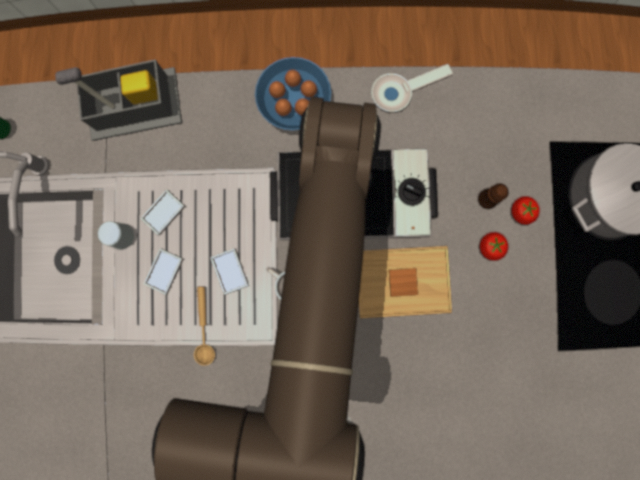

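Call:
drive_tool(increments=[{"jaw": 10,"linear": [0,0,0],"yaw": -0.177},{"jaw": 10,"linear": [0,0,0],"yaw": -0.177},{"jaw": 10,"linear": [10,37.6,0],"yaw": 0},{"jaw": 10,"linear": [10,37.6,0],"yaw": 0},{"jaw": 10,"linear": [10,37.6,0],"yaw": 0},{"jaw": 10,"linear": [10,37.6,0],"yaw": 0},{"jaw": 10,"linear": [10,37.6,0],"yaw": 0},{"jaw": 10,"linear": [10,37.6,0],"yaw": 0},{"jaw": 10,"linear": [10,37.6,10],"yaw": 0},{"jaw": 20,"linear": [10,37.6,20],"yaw": 0},{"jaw": 20,"linear": [0,0,20],"yaw": 0},{"jaw": 20,"linear": [0,0,0],"yaw": 0},{"jaw": 20,"linear": [0,0,0],"yaw": 0}])

```text
time_s: 31.22
tcp_pos: [0.416, 0.1738, 0.099]
ee_rot: [-0.561, 3.091, 0.0]
wrist_force: [0.3, -0.6, 1.1]
opening: 0.921
```

```bash
python3 -c "
from h import *
im,c,st=snap('wrist','w17.png')
rects('dish1','wrist',c,.02)
go(418,176,11,200)
"
```

```text
dish1 0.72 xy mm [416.8 178.5] size [97.2 62.5] long-axis deg 19.84 px 19380.5
dish1 0.57 xy mm [408.3 339.8] size [76.1 73.2] long-axis deg -25.09 px 9363.5
dish1 0.54 xy mm [509.8 352.6] size [12.5  9.8] long-axis deg 17.79 px 120.0
t 31.32 tcp [416.5 173.8  99.4] yaw -159.47 tilt 0.07 q1,q6 [0.4  0.04] open 0.921 F [0.4 0.5 0.3]
  -> tool yaw rad 0.0093 then linear [-2.1  1.5 88.4]
```

View pics/w17.png

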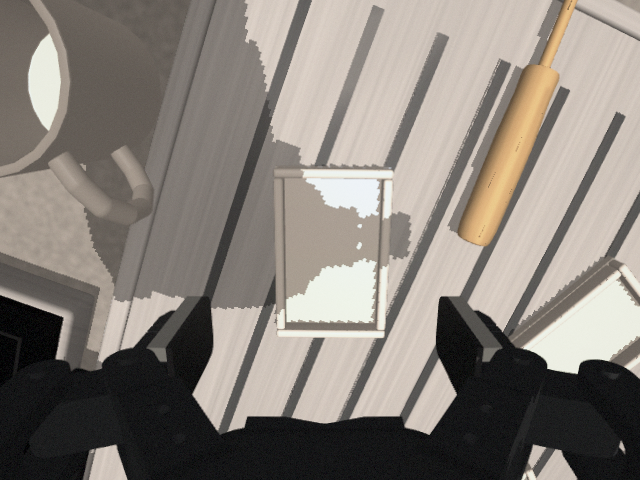

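```bash
python3 -c "
from h import *
st=monitor.sense();c=cam('wrist',st)
M=R.from_rotvec(st['ee_rot']).as_matrix()
print(((px2w(c,[(460,235),(477,246),(492,240)],.012)-st['tcp_pos'])@M*1000).round(1))
go(416.8,178.5,11,199.84)
"
```

```text
[[ 7.4 75.4 87.4]
 [ 1.  85.6 87.4]
 [ 4.5 93.8 87.4]]
t 31.32 tcp [416.5 173.8  99.4] yaw -159.47 tilt 0.07 q1,q6 [0.4  0.04] open 0.921 F [0.4 0.5 0.3]
  -> tool yaw rad 0.0121 then linear [-1.8  4.3 88.4]
```

Call:
drive_tool(increments=[{"jaw": 20,"linear": [-1.8,4.3,30],"yaw": 0.011},{"jaw": 20,"linear": [0,0,30],"yaw": 0},{"jaw": 20,"linear": [0,0,22],"yaw": 0},{"jaw": 20,"linear": [0,0,6.4],"yaw": 0},{"jaw": 20,"linear": [0,0,0],"yaw": 0},{"jaw": 20,"linear": [0,0,0],"yaw": 0},{"jaw": 120,"linear": [0,0,0],"yaw": 0},{"jaw": 120,"linear": [0,0,0],"yaw": 0},{"jaw": 120,"linear": [0,0,0],"yaw": 0},{"jaw": 120,"linear": [0,0,0],"yaw": 0}])

```text
time_s: 32.58
tcp_pos: [0.4167, 0.1789, 0.0115]
ee_rot: [-0.544, 3.092, 0.0]
wrist_force: [-1.8, -1.1, 5.6]
opening: 0.705
```

Call:
drive_tool(increments=[{"jaw": 120,"linear": [0,0,-6],"yaw": 0},{"jaw": 120,"linear": [0,0,-20],"yaw": 0},{"jaw": 120,"linear": [0,0,-40],"yaw": 0},{"jaw": 120,"linear": [0,0,-40],"yaw": 0},{"jaw": 120,"linear": [0,0,-25],"yaw": 0},{"jaw": 120,"linear": [0,0,0],"yaw": 0},{"jaw": 120,"linear": [0,0,0],"yaw": 0}])

```text
time_s: 33.45
tcp_pos: [0.4154, 0.1784, 0.1403]
ee_rot: [0.544, -3.093, 0.0]
wrist_force: [0.1, 0.2, -1.0]
opening: 0.703
```

```bash
python3 -c "
from h import *
im,c,st=snap('wrist','w18.png')
go(596.4,-79.6,65,180.25)
"
```

```text
t 33.5 tcp [415.2 178.3 140. ] yaw -160.05 tilt 0.11 q1,q6 [0.41 0.06] open 0.709 F [-0.2  0.5 -1.5]
  -> tool yaw rad 0.3439 then linear [-180.3 -258.7   74.6]
```

View pics/w18.png

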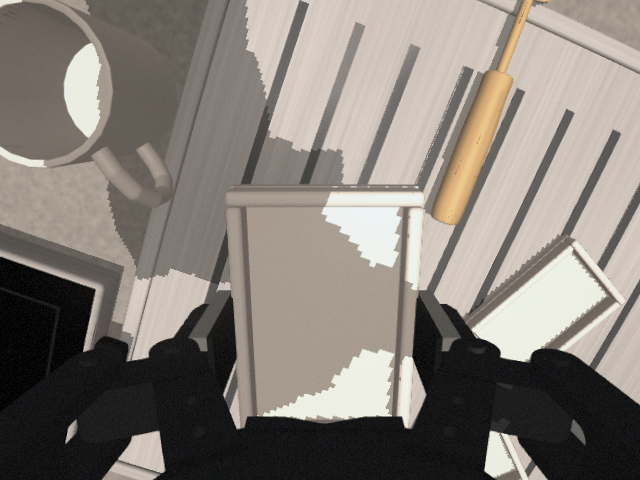

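Call:
drive_tool(increments=[{"jaw": 120,"linear": [0,0,0],"yaw": 0.172},{"jaw": 120,"linear": [0,0,0],"yaw": 0.172},{"jaw": 120,"linear": [-20,-28.7,0],"yaw": 0},{"jaw": 120,"linear": [-20,-28.7,0],"yaw": 0},{"jaw": 120,"linear": [-20,-28.7,0],"yaw": 0},{"jaw": 120,"linear": [-20,-28.7,0],"yaw": 0},{"jaw": 120,"linear": [-20,-28.7,0],"yaw": 0},{"jaw": 120,"linear": [-20,-28.7,0],"yaw": 0},{"jaw": 120,"linear": [-20,-28.7,0],"yaw": 0},{"jaw": 120,"linear": [-20,-28.7,10],"yaw": 0},{"jaw": 120,"linear": [-20,-28.8,20],"yaw": 0},{"jaw": 120,"linear": [0,0,20],"yaw": 0},{"jaw": 120,"linear": [0,0,5],"yaw": 0},{"jaw": 120,"linear": [0,0,0],"yaw": 0},{"jaw": 120,"linear": [0,0,0],"yaw": 0},{"jaw": 120,"linear": [0,0,0],"yaw": 0}])

```text
time_s: 35.5
tcp_pos: [0.5973, -0.0788, 0.0872]
ee_rot: [-0.007, 3.14, -0.0]
wrist_force: [-0.4, 0.2, -2.3]
opening: 0.706
```

```bash
python3 -c "
from h import *
im,c,st=snap('wrist','w19.png')
go(596.4,-79.6,65.5,180.25)
"
```

```text
t 35.55 tcp [597.3 -78.9  87. ] yaw -179.74 tilt 0.08 q1,q6 [-0.13 -0.14] open 0.708 F [-0.4 -0.1 -1.4]
  -> tool yaw rad 0.0002 then linear [ 0.9 -0.7 21.5]
```

View pics/w19.png

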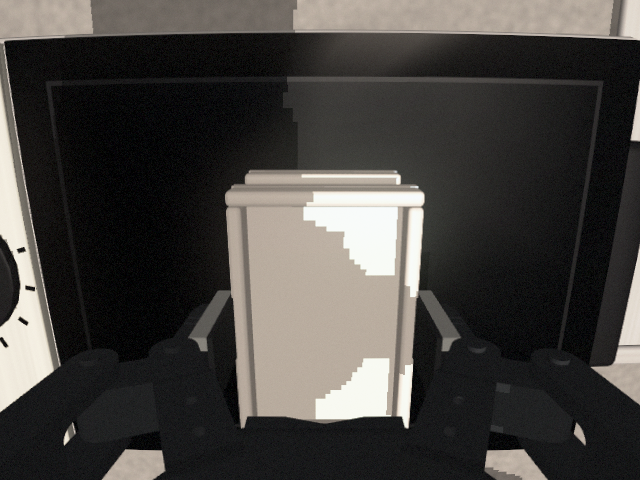

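```bash
python3 -c "
from h import *
st=monitor.sense()
c=cam('wrist',st)
z=st['tcp_pos'][2]
cmp(c,[(245.5,172.5),(399.5,172.5)],.058,[(227,187.5),(423,186.5)],z+.0085)
im=cv2.imread('pics/w19.png');cv2.imwrite('pics/z19.png',cv2.resize(im[160:220,210:440],None,fx=3.4,fy=3.4,interpolation=cv2.INTER_CUBIC))"
```

```text
lo [[48.2, -31.0], [48.2, 29.4]] up [[47.8, -29.8], [48.1, 30.1]] up-lo [-0.24  0.95] ang lo/up -0.0 0.3
```

View pics/z19.png

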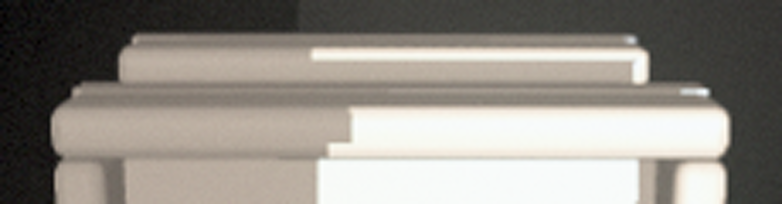

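```bash
python3 -c "
from h import *
st=monitor.sense()
c=cam('wrist',st)
z=st['tcp_pos'][2]
for r in (190,191,192):
  cmp(c,[(245,174),(400.6,174)],.058,[(225,r),(424.4,r)],z+.0085)
"
```

```text
lo [[47.7, -31.2], [47.6, 29.9]] up [[47.1, -30.4], [47.1, 30.6]] up-lo [-0.58  0.75] ang lo/up -0.0 -0.0
lo [[47.7, -31.2], [47.6, 29.9]] up [[46.8, -30.4], [46.8, 30.6]] up-lo [-0.89  0.75] ang lo/up -0.0 -0.0
lo [[47.7, -31.2], [47.6, 29.9]] up [[46.5, -30.5], [46.4, 30.6]] up-lo [-1.19  0.75] ang lo/up -0.0 -0.0
```

Call:
drive_tool(increments=[{"jaw": 120,"linear": [0.9,-0.75,10],"yaw": 0},{"jaw": 120,"linear": [0,0,8],"yaw": 0},{"jaw": 120,"linear": [0,0,2],"yaw": 0},{"jaw": 120,"linear": [0,0,0],"yaw": 0},{"jaw": 120,"linear": [0,0,0],"yaw": 0}])

```text
time_s: 36.17
tcp_pos: [0.5962, -0.0798, 0.0661]
ee_rot: [-0.007, 3.141, 0.0]
wrist_force: [-0.1, 0.1, -1.5]
opening: 0.706
```

Call:
drive_tool(increments=[{"jaw": 120,"linear": [0,0,1],"yaw": 0},{"jaw": 120,"linear": [0,0,0],"yaw": 0}])

```text
time_s: 36.42
tcp_pos: [0.5963, -0.0798, 0.0656]
ee_rot: [-0.007, 3.141, -0.0]
wrist_force: [-1.0, 0.8, 2.3]
opening: 0.708
```

Call:
drive_tool(increments=[{"jaw": 55,"linear": [0,0,-0.5],"yaw": 0},{"jaw": 20,"linear": [0,0,0],"yaw": 0},{"jaw": 10,"linear": [0,0,0],"yaw": 0},{"jaw": 10,"linear": [0,0,-20],"yaw": 0},{"jaw": 10,"linear": [0,0,-40],"yaw": 0},{"jaw": 10,"linear": [0,0,-20],"yaw": 0},{"jaw": 10,"linear": [0,0,0],"yaw": 0},{"jaw": 10,"linear": [0,0,0],"yaw": 0}])

```text
time_s: 37.42
tcp_pos: [0.5956, -0.0797, 0.1445]
ee_rot: [0.007, -3.14, -0.0]
wrist_force: [-0.3, 0.0, -0.3]
opening: 0.959
```

```bash
python3 -c "
from h import *
im,c,st=snap('wrist','w20.png')
rects('dish1','wrist',c,.074)
go(418.4,338,95,154)
go(562,340.5,95,137)
"
```

```text
dish1 0.65 xy mm [596.2 -79.9] size [96.9 61.7] long-axis deg 0.16 px 20794.5
dish1 0.49 xy mm [546.8 -82.2] size [44.  1.] long-axis deg -89.91 px 92.0
t 37.52 tcp [595.3 -79.7 144.2] yaw -179.76 tilt 0.14 q1,q6 [-0.13 -0.14] open 0.961 F [0.3 0.  0.6]
  -> tool yaw rad 0.458 then linear [342.  297.9  50.1]
t 37.52 tcp [595.3 -79.7 144.2] yaw -179.76 tilt 0.14 q1,q6 [-0.13 -0.14] open 0.961 F [0.3 0.  0.6]
  -> tool yaw rad 0.7547 then linear [310.8 284.6  50. ]
```

View pics/w20.png

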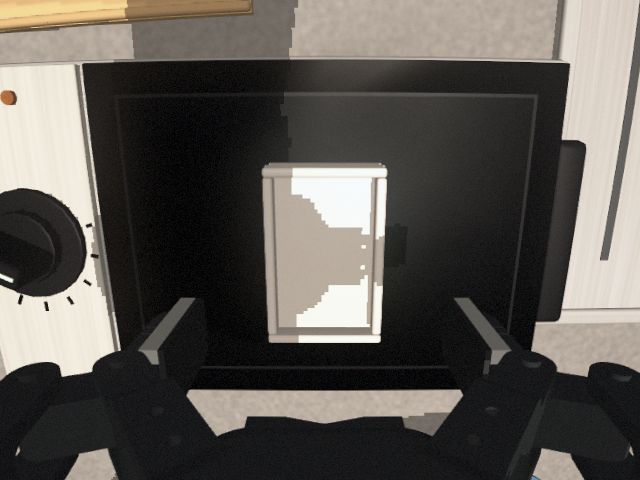

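Call:
drive_tool(increments=[{"jaw": 10,"linear": [0,0,0],"yaw": 0.1527},{"jaw": 10,"linear": [0,0,0],"yaw": 0.1527},{"jaw": 10,"linear": [0,0,0],"yaw": 0.1526},{"jaw": 10,"linear": [31.1,27.1,0],"yaw": 0},{"jaw": 10,"linear": [31.1,27.1,0],"yaw": 0},{"jaw": 10,"linear": [31.1,27.1,0],"yaw": 0},{"jaw": 10,"linear": [31.1,27.1,0],"yaw": 0},{"jaw": 10,"linear": [31.1,27.1,0],"yaw": 0},{"jaw": 10,"linear": [31.1,27.1,0],"yaw": 0},{"jaw": 10,"linear": [31.1,27.1,0],"yaw": 0},{"jaw": 10,"linear": [31.1,27.1,0],"yaw": 0},{"jaw": 10,"linear": [31.1,27.1,0],"yaw": 0},{"jaw": 10,"linear": [31.1,27.1,10],"yaw": 0},{"jaw": 20,"linear": [31.1,27.1,20],"yaw": 0},{"jaw": 20,"linear": [0,0,17],"yaw": 0},{"jaw": 20,"linear": [0,0,0],"yaw": 0},{"jaw": 20,"linear": [0,0,0],"yaw": 0}])

```text
time_s: 39.65
tcp_pos: [0.4197, 0.3373, 0.0989]
ee_rot: [0.709, 3.061, -0.0]
wrist_force: [-0.4, -0.4, 0.3]
opening: 0.921
```

```bash
python3 -c "
from h import *
im,c,st=snap('wrist','w21.png')
rects('dish1','wrist',c,.02)
go(418.4,338,11,154)
"
```

```text
dish1 0.97 xy mm [419.  342.1] size [97.8 62.8] long-axis deg -25.34 px 19830.0
dish1 0.8 xy mm [527.  350.4] size [47.5 36.5] long-axis deg -46.37 px 3202.0
dish1 0.37 xy mm [309.2 249. ] size [148.4  24.7] long-axis deg -0.02 px 8416.5
t 39.75 tcp [420.1 337.5  99.4] yaw 153.91 tilt 0.06 q1,q6 [0.68 1.13] open 0.922 F [-0.2  0.5 -0.2]
  -> tool yaw rad -0.0015 then linear [ 1.7 -0.4 88.4]
```

View pics/w21.png

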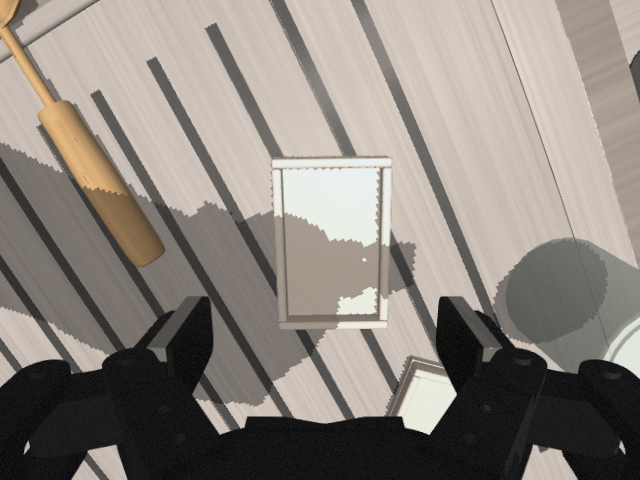

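```bash
python3 -c "
from h import *
st=monitor.sense();c=cam('wrist',st)
M=R.from_rotvec(st['ee_rot']).as_matrix()
print(((px2w(c,[(412,357),(276,160),(390,160),(386,327),(279,327),(530,400)],.02)-st['tcp_pos'])@M*1000).round(1))
go(419,342.1,11.3,154.5)
"
```

```text
[[-64.3  50.8  79.5]
 [ 48.9 -24.9  79.4]
 [ 48.9  33.2  79.5]
 [-44.8  34.8  79.5]
 [-44.7 -26.1  79.4]
 [-95.3 125.7  79.6]]
t 39.75 tcp [420.1 337.5  99.4] yaw 153.91 tilt 0.06 q1,q6 [0.68 1.13] open 0.922 F [-0.2  0.5 -0.2]
  -> tool yaw rad -0.0102 then linear [ 3.   3.6 88.1]
```

Call:
drive_tool(increments=[{"jaw": 20,"linear": [2.3,3.9,30],"yaw": -0.01},{"jaw": 20,"linear": [0,0,30],"yaw": 0},{"jaw": 20,"linear": [0,0,22],"yaw": 0},{"jaw": 20,"linear": [0,0,6],"yaw": 0},{"jaw": 20,"linear": [0,0,0],"yaw": 0},{"jaw": 20,"linear": [0,0,0],"yaw": 0},{"jaw": 120,"linear": [0,0,0],"yaw": 0},{"jaw": 120,"linear": [0,0,0],"yaw": 0},{"jaw": 120,"linear": [0,0,0],"yaw": 0},{"jaw": 120,"linear": [0,0,0],"yaw": 0}])

```text
time_s: 41.0
tcp_pos: [0.4196, 0.3432, 0.0122]
ee_rot: [0.691, 3.063, 0.003]
wrist_force: [-0.1, -0.5, 6.0]
opening: 0.71
```

Call:
drive_tool(increments=[{"jaw": 120,"linear": [0,0,-6],"yaw": 0},{"jaw": 120,"linear": [0,0,-20],"yaw": 0},{"jaw": 120,"linear": [0,0,-40],"yaw": 0},{"jaw": 120,"linear": [0,0,-40],"yaw": 0},{"jaw": 120,"linear": [0,0,-35],"yaw": 0},{"jaw": 120,"linear": [0,0,0],"yaw": 0},{"jaw": 120,"linear": [0,0,0],"yaw": 0}])

```text
time_s: 41.88
tcp_pos: [0.4186, 0.3424, 0.1511]
ee_rot: [-0.691, -3.064, 0.001]
wrist_force: [-0.7, 0.1, -1.4]
opening: 0.702
```

```bash
python3 -c "
from h import *
im,c,st=snap('wrist','w22.png')
go(596.3,-79.8,95,180.2)
im=cv2.imread('pics/w22.png');print([ [int(x) for x in im[170:205,320,0]]])
"
```

```text
t 41.92 tcp [418.3 342.2 150.5] yaw 154.58 tilt 0.11 q1,q6 [0.69 1.13] open 0.707 F [-0.5 -0.  -2.2]
  -> tool yaw rad -0.4472 then linear [-176.5 -422.5   56.1]
[[191, 154, 123, 121, 121, 122, 125, 120, 123, 122, 122, 124, 119, 114, 159, 138, 111, 115, 115, 142, 187, 208, 215, 228, 237, 235, 231, 227, 223, 223, 221, 214, 200, 184, 156]]
```

View pics/w22.png

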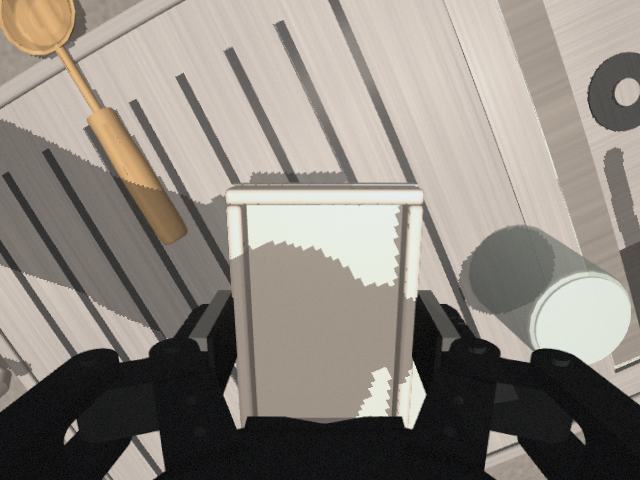

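Call:
drive_tool(increments=[{"jaw": 120,"linear": [0,0,0],"yaw": -0.1491},{"jaw": 120,"linear": [0,0,0],"yaw": -0.1491},{"jaw": 120,"linear": [0,0,0],"yaw": -0.149},{"jaw": 120,"linear": [-16,-38.4,0],"yaw": 0},{"jaw": 120,"linear": [-16,-38.4,0],"yaw": 0},{"jaw": 120,"linear": [-16,-38.4,0],"yaw": 0},{"jaw": 120,"linear": [-16,-38.4,0],"yaw": 0},{"jaw": 120,"linear": [-16,-38.4,0],"yaw": 0},{"jaw": 120,"linear": [-16,-38.4,0],"yaw": 0},{"jaw": 120,"linear": [-16,-38.4,0],"yaw": 0},{"jaw": 120,"linear": [-16,-38.4,0],"yaw": 0},{"jaw": 120,"linear": [-16,-38.4,0],"yaw": 0},{"jaw": 120,"linear": [-16,-38.4,10],"yaw": 0},{"jaw": 120,"linear": [-16.5,-38.4,20],"yaw": 0},{"jaw": 120,"linear": [0,0,15],"yaw": 0},{"jaw": 120,"linear": [0,0,0],"yaw": 0},{"jaw": 120,"linear": [0,0,0],"yaw": 0},{"jaw": 120,"linear": [0,0,0],"yaw": 0}])

```text
time_s: 44.18
tcp_pos: [0.5971, -0.0783, 0.1076]
ee_rot: [-0.007, 3.14, -0.0]
wrist_force: [-0.4, 0.3, -1.4]
opening: 0.709
```

```bash
python3 -c "
from h import *
im,c,st=snap('wrist','w23.png')
go(596.3,-79.8,82.2,180.2)
im=cv2.imread('pics/w23.png');cv2.imwrite('pics/z23.png',cv2.resize(im[160:220,210:440],None,fx=3.4,fy=6.8,interpolation=cv2.INTER_CUBIC))"
```

```text
t 44.23 tcp [597.1 -78.4 107.6] yaw -179.74 tilt 0.08 q1,q6 [-0.13 -0.14] open 0.703 F [ 0.2  0.9 -1. ]
  -> tool yaw rad 0.0011 then linear [ 0.9 -1.4 25.4]
```

View pics/z23.png

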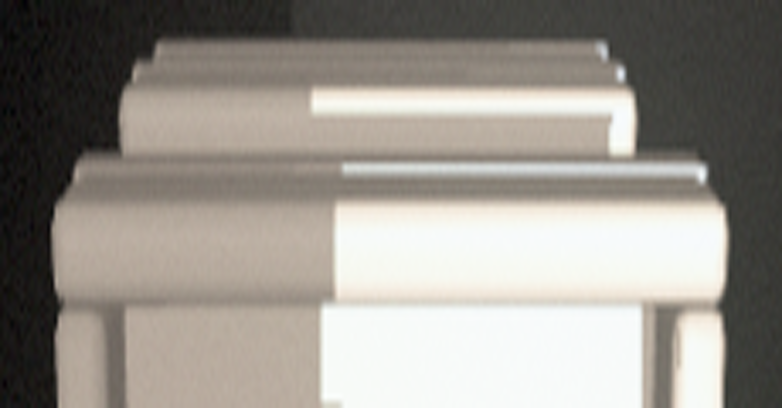

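View pics/w23.png

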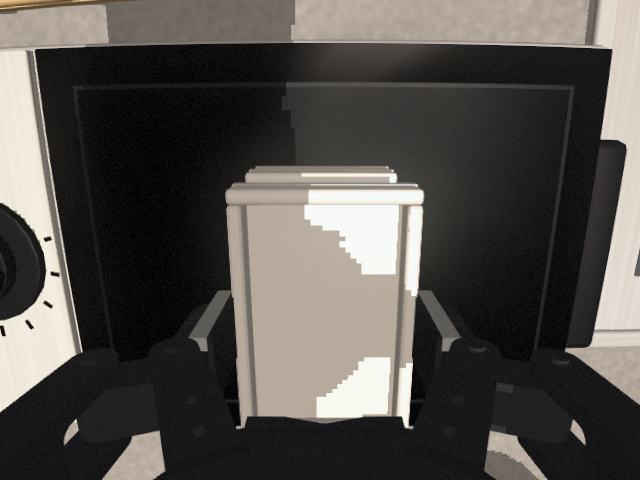

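```bash
python3 -c "
from h import *
st=monitor.sense()
c=cam('wrist',st)
z=st['tcp_pos'][2]
cmp(c,[(245,172.5),(396.8,172.5)],.074,[(225.3,189.1),(423.8,189.1)],z+.0078)
"
```

```text
lo [[47.7, -32.1], [47.7, 29.2]] up [[47.2, -30.5], [47.2, 30.5]] up-lo [-0.48  1.49] ang lo/up -0.0 -0.0
```

Call:
drive_tool(increments=[{"jaw": 120,"linear": [0.7,-1.45,12],"yaw": 0},{"jaw": 120,"linear": [0,0,10],"yaw": 0},{"jaw": 120,"linear": [0,0,2],"yaw": 0},{"jaw": 120,"linear": [0,0,0],"yaw": 0},{"jaw": 120,"linear": [0,0,0],"yaw": 0}])

```text
time_s: 44.85
tcp_pos: [0.5961, -0.0807, 0.0824]
ee_rot: [0.005, -3.141, -0.0]
wrist_force: [-0.1, -0.3, -1.2]
opening: 0.708
```

Call:
drive_tool(increments=[{"jaw": 120,"linear": [0,0,0.7],"yaw": 0},{"jaw": 120,"linear": [0,0,0],"yaw": 0}])

```text
time_s: 45.1
tcp_pos: [0.5962, -0.0807, 0.0822]
ee_rot: [-0.005, 3.141, -0.0]
wrist_force: [-1.5, -0.7, 2.0]
opening: 0.705
```

Call:
drive_tool(increments=[{"jaw": 120,"linear": [0,0,0.7],"yaw": 0},{"jaw": 120,"linear": [0,0,0],"yaw": 0}])

```text
time_s: 45.35
tcp_pos: [0.5962, -0.0807, 0.0822]
ee_rot: [-0.005, 3.141, -0.0]
wrist_force: [-3.1, -0.2, 6.6]
opening: 0.704
```

```bash
python3 -c "
from h import *
im,c,st=snap('wrist','w24.png')
go(596.3,-79.8,82.2,180.2)
im=cv2.imread('pics/w24.png');cv2.imwrite('pics/z24.png',cv2.resize(im[160:220,210:440],None,fx=3.4,fy=6.8,interpolation=cv2.INTER_CUBIC))"
```

```text
t 45.4 tcp [596.2 -80.7  82.2] yaw -179.81 tilt 0.04 q1,q6 [-0.13 -0.14] open 0.705 F [-2.8  0.4  7. ]
  -> tool yaw rad -0.0002 then linear [-0.1  0.9 -0. ]
```

View pics/z24.png

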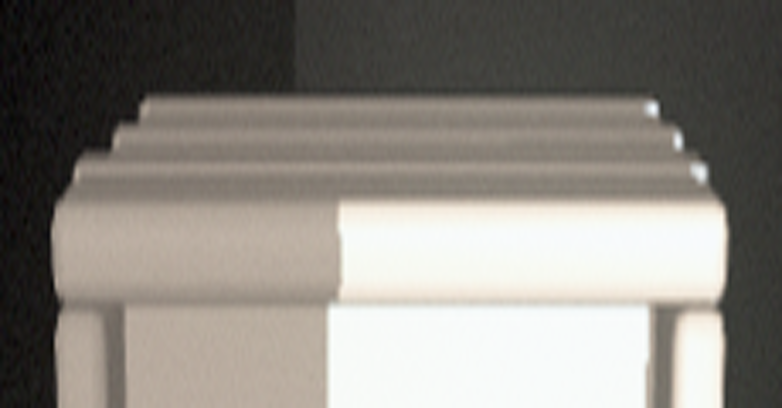

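Call:
drive_tool(increments=[{"jaw": 120,"linear": [0,0,-2.5],"yaw": 0},{"jaw": 120,"linear": [0,0.85,0],"yaw": 0},{"jaw": 120,"linear": [0,0,0],"yaw": 0},{"jaw": 120,"linear": [0,0,1.5],"yaw": 0},{"jaw": 120,"linear": [0,0,0.4],"yaw": 0},{"jaw": 120,"linear": [0,0,0],"yaw": 0}])

```text
time_s: 46.15
tcp_pos: [0.5962, -0.0798, 0.0822]
ee_rot: [-0.005, 3.141, 0.0]
wrist_force: [-2.0, 0.4, 3.4]
opening: 0.705
```

```bash
python3 -c "
from h import *
im,c,st=snap('wrist','w25.png')
go(596.3,-79.8,82.2,180.2)
im=cv2.imread('pics/w25.png');cv2.imwrite('pics/z25.png',cv2.resize(im[160:220,210:440],None,fx=3.4,fy=6.8,interpolation=cv2.INTER_CUBIC))"
```

```text
t 46.2 tcp [596.2 -79.8  82.2] yaw -179.8 tilt 0.02 q1,q6 [-0.13 -0.14] open 0.706 F [-2.5  1.1  3.2]
  -> tool yaw rad -0.0001 then linear [-0.1 -0.   0. ]
```

View pics/z25.png

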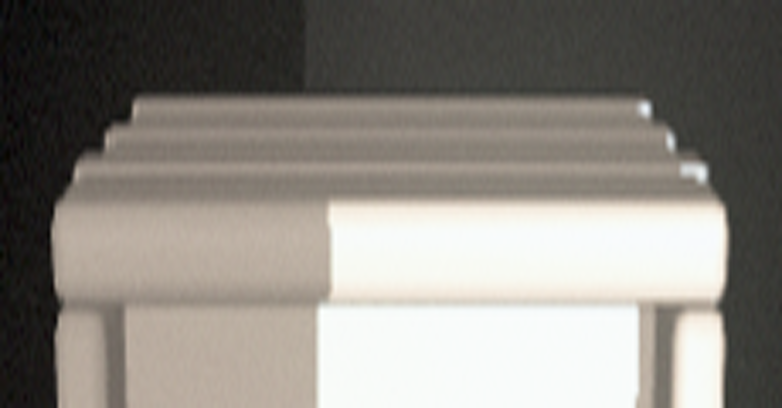

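Call:
drive_tool(increments=[{"jaw": 55,"linear": [0,0,-0.5],"yaw": 0},{"jaw": 20,"linear": [0,0,0],"yaw": 0},{"jaw": 10,"linear": [0,0,0],"yaw": 0},{"jaw": 10,"linear": [0,0,-20],"yaw": 0},{"jaw": 10,"linear": [0,0,-40],"yaw": 0},{"jaw": 10,"linear": [0,0,-20],"yaw": 0},{"jaw": 10,"linear": [0,0,0],"yaw": 0},{"jaw": 10,"linear": [0,0,0],"yaw": 0}])

```text
time_s: 47.2
tcp_pos: [0.5957, -0.0797, 0.1612]
ee_rot: [0.005, -3.14, -0.0]
wrist_force: [-0.4, -0.4, 0.4]
opening: 0.96
```

```bash
python3 -c "
from h import *
im,c,st=snap('wrist','w26.png')
rects('dish1','wrist',c,.09)
snap('top','t26.png')
go(562,341,95,136.8)
"
```

```text
dish1 0.77 xy mm [595.7 -80.1] size [97.5 63.2] long-axis deg 0.17 px 21004.5
dish1 0.36 xy mm [ 583.2 -110. ] size [304.8 167.3] long-axis deg -89.78 px 159209.0
t 47.35 tcp [595.5 -79.7 161. ] yaw -179.8 tilt 0.13 q1,q6 [-0.13 -0.14] open 0.959 F [ 0.2 -0.2  0.2]
  -> tool yaw rad 0.7574 then linear [312.3 283.7  66.7]
```

View pics/t26.png

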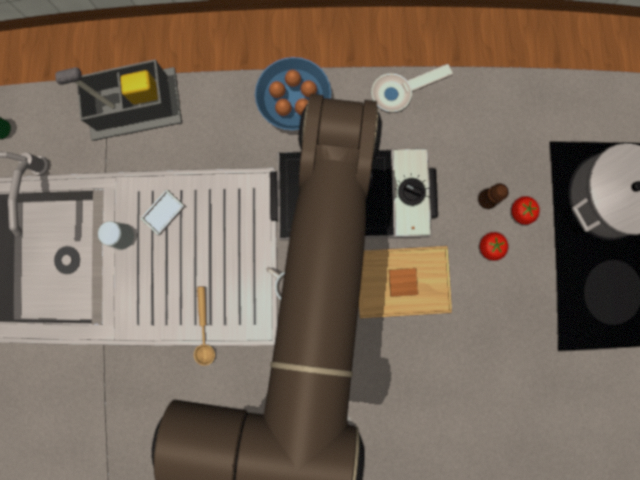

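Call:
drive_tool(increments=[{"jaw": 10,"linear": [0,0,0],"yaw": 0.1515},{"jaw": 10,"linear": [0,0,0],"yaw": 0.1515},{"jaw": 10,"linear": [0,0,0],"yaw": 0.1515},{"jaw": 10,"linear": [0,0,0],"yaw": 0.1515},{"jaw": 10,"linear": [0,0,0],"yaw": 0.1514},{"jaw": 10,"linear": [31.2,28.4,0],"yaw": 0},{"jaw": 10,"linear": [31.2,28.4,0],"yaw": 0},{"jaw": 10,"linear": [31.2,28.4,0],"yaw": 0},{"jaw": 10,"linear": [31.2,28.4,0],"yaw": 0},{"jaw": 10,"linear": [31.2,28.4,0],"yaw": 0},{"jaw": 10,"linear": [31.2,28.4,0],"yaw": 0},{"jaw": 10,"linear": [31.2,28.4,0],"yaw": 0},{"jaw": 10,"linear": [31.2,28.4,0],"yaw": 0},{"jaw": 10,"linear": [31.2,28.4,10],"yaw": 0},{"jaw": 20,"linear": [31.2,28.4,25],"yaw": 0},{"jaw": 20,"linear": [0,0,27],"yaw": 0},{"jaw": 20,"linear": [0,0,0],"yaw": 0},{"jaw": 20,"linear": [0,0,0],"yaw": 0}])

```text
time_s: 49.6
tcp_pos: [0.5633, 0.3405, 0.1009]
ee_rot: [1.157, 2.921, -0.0]
wrist_force: [0.5, 0.2, 0.6]
opening: 0.925
```

```bash
python3 -c "
from h import *
im,c,st=snap('wrist','w27.png')
rects('dish1','wrist',c,.02)
go(562,341,11,136.8)
"
```

```text
dish1 0.59 xy mm [563.5 344.7] size [96.8 62.3] long-axis deg -42.92 px 19295.5
t 49.7 tcp [564.  340.6 101.9] yaw 136.75 tilt 0.12 q1,q6 [0.54 1.3 ] open 0.921 F [ 1.3  0.5 -0.6]
  -> tool yaw rad -0.0009 then linear [ 1.8 -1.2 90.9]
```

View pics/w27.png

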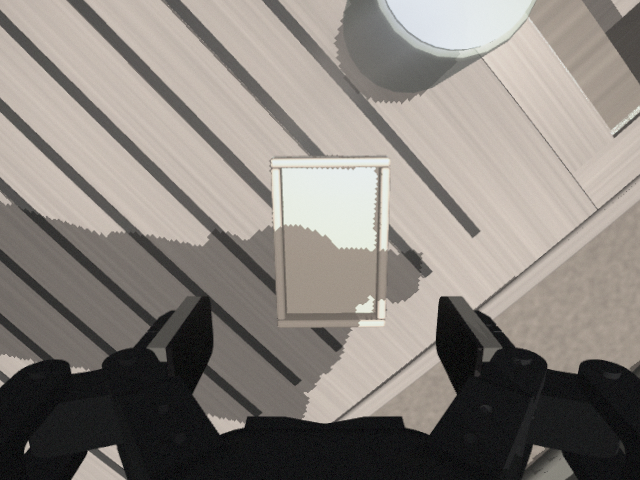

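```bash
python3 -c "
from h import *
st=monitor.sense();c=cam('wrist',st)
M=R.from_rotvec(st['ee_rot']).as_matrix()
print(((px2w(c,[(430,350),(500,293),(395,100),(345,60)],.004)-st['tcp_pos'])@M*1000).round(1))
print(((px2w(c,[(272,160),(390,160),(386,326),(279,326)],.02)-st['tcp_pos'])@M*1000).mean(0))
go(563.5,344.7,11,137)
"
```

```text
[[-70.8  66.2  98.1]
 [-32.3 106.5  98.1]
 [ 79.1  37.5  97.9]
 [ 99.3  10.5  97.9]]
[ 1.4889294   3.70556845 81.91197703]
t 49.7 tcp [564.  340.6 101.9] yaw 136.75 tilt 0.12 q1,q6 [0.54 1.3 ] open 0.921 F [ 1.3  0.5 -0.6]
  -> tool yaw rad -0.0044 then linear [ 3.2  2.5 90.9]
```

Call:
drive_tool(increments=[{"jaw": 20,"linear": [2,3.2,30],"yaw": -0.0044},{"jaw": 20,"linear": [0,0,30],"yaw": 0},{"jaw": 20,"linear": [0,0,22],"yaw": 0},{"jaw": 20,"linear": [0,0,7.8],"yaw": 0},{"jaw": 20,"linear": [0,0,0],"yaw": 0},{"jaw": 20,"linear": [0,0,0],"yaw": 0},{"jaw": 120,"linear": [0,0,0],"yaw": 0},{"jaw": 120,"linear": [0,0,0],"yaw": 0},{"jaw": 120,"linear": [0,0,0],"yaw": 0},{"jaw": 120,"linear": [0,0,0],"yaw": 0}])

```text
time_s: 50.95
tcp_pos: [0.5648, 0.3451, 0.0123]
ee_rot: [1.149, 2.922, 0.003]
wrist_force: [-0.3, 0.0, 5.7]
opening: 0.706
```

Call:
drive_tool(increments=[{"jaw": 120,"linear": [0,0,-6],"yaw": 0},{"jaw": 120,"linear": [0,0,-20],"yaw": 0},{"jaw": 120,"linear": [0,0,-40],"yaw": 0},{"jaw": 120,"linear": [0,0,-40],"yaw": 0},{"jaw": 120,"linear": [0,0,-40],"yaw": 0},{"jaw": 120,"linear": [0,0,0],"yaw": 0},{"jaw": 120,"linear": [0,0,0],"yaw": 0}])

```text
time_s: 51.82
tcp_pos: [0.5636, 0.3443, 0.1559]
ee_rot: [-1.15, -2.923, 0.001]
wrist_force: [-0.1, -0.3, -1.8]
opening: 0.708
```

```bash
python3 -c "
from h import *
im,c,st=snap('wrist','w28.png')
go(596.1,-79.8,115,180.2)
"
```

```text
t 51.88 tcp [563.2 344.1 155.1] yaw 137.05 tilt 0.14 q1,q6 [0.55 1.3 ] open 0.71 F [ 1.5  0.5 -1.9]
  -> tool yaw rad -0.7531 then linear [ -31.4 -424.    41. ]
```

View pics/w28.png

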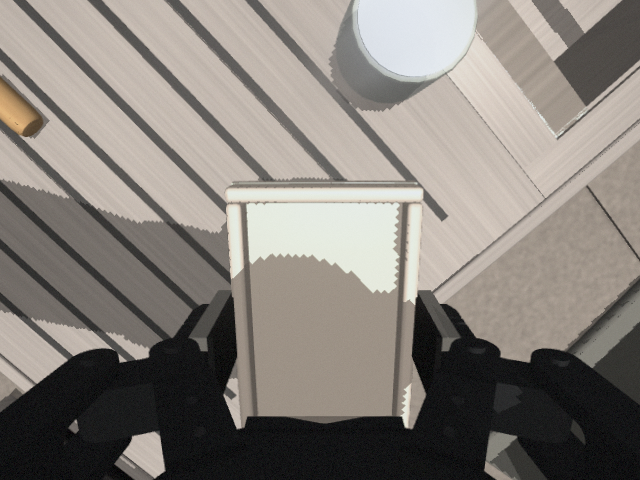

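Call:
drive_tool(increments=[{"jaw": 120,"linear": [0,0,0],"yaw": -0.1506},{"jaw": 120,"linear": [0,0,0],"yaw": -0.1506},{"jaw": 120,"linear": [0,0,0],"yaw": -0.1506},{"jaw": 120,"linear": [0,0,0],"yaw": -0.1506},{"jaw": 120,"linear": [0,0,0],"yaw": -0.1507},{"jaw": 120,"linear": [-2.8,-38.5,0],"yaw": 0},{"jaw": 120,"linear": [-2.8,-38.5,0],"yaw": 0},{"jaw": 120,"linear": [-2.8,-38.5,0],"yaw": 0},{"jaw": 120,"linear": [-2.8,-38.5,0],"yaw": 0},{"jaw": 120,"linear": [-2.8,-38.5,0],"yaw": 0},{"jaw": 120,"linear": [-2.8,-38.5,0],"yaw": 0},{"jaw": 120,"linear": [-2.8,-38.5,0],"yaw": 0},{"jaw": 120,"linear": [-2.8,-38.5,0],"yaw": 0},{"jaw": 120,"linear": [-2.8,-38.5,0],"yaw": 0},{"jaw": 120,"linear": [-2.8,-38.5,10],"yaw": 0},{"jaw": 120,"linear": [-3.2,-38.5,15],"yaw": 0},{"jaw": 120,"linear": [0,0,10],"yaw": 0},{"jaw": 120,"linear": [0,0,0],"yaw": 0},{"jaw": 120,"linear": [0,0,0],"yaw": 0},{"jaw": 120,"linear": [0,0,0],"yaw": 0}])

```text
time_s: 54.38
tcp_pos: [0.5968, -0.078, 0.1221]
ee_rot: [-0.008, 3.141, 0.0]
wrist_force: [-0.2, 0.8, -0.9]
opening: 0.705
```

```bash
python3 -c "
from h import *
im,c,st=snap('wrist','w29.png')
go(596.1,-79.8,98.3,180.2)
im=cv2.imread('pics/w29.png');cv2.imwrite('pics/z29.png',cv2.resize(im[160:220,210:440],None,fx=3.4,fy=6.8,interpolation=cv2.INTER_CUBIC))"
```

```text
t 54.42 tcp [596.9 -78.1 122.2] yaw -179.73 tilt 0.05 q1,q6 [-0.13 -0.13] open 0.706 F [ 0.2 -0.5 -2.3]
  -> tool yaw rad 0.0012 then linear [ 0.8 -1.7 23.9]
```

View pics/z29.png

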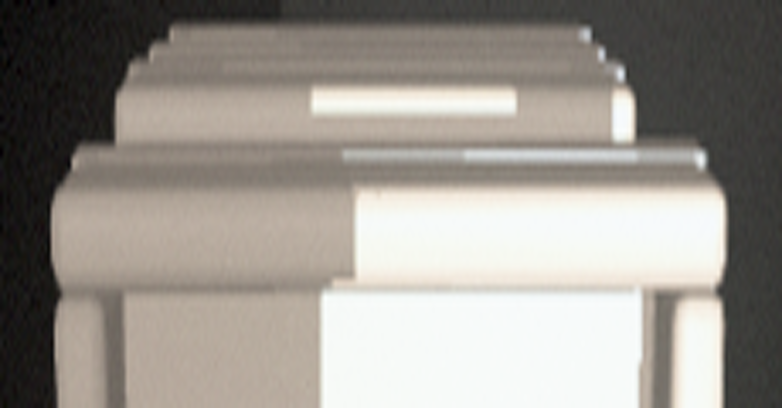

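Call:
drive_tool(increments=[{"jaw": 120,"linear": [0,-1.0,12],"yaw": 0},{"jaw": 120,"linear": [0,0,8],"yaw": 0},{"jaw": 120,"linear": [0,0,2],"yaw": 0},{"jaw": 120,"linear": [0,0,0],"yaw": 0},{"jaw": 120,"linear": [0,0,0],"yaw": 0}])

```text
time_s: 55.05
tcp_pos: [0.5967, -0.0799, 0.0998]
ee_rot: [-0.005, 3.141, -0.0]
wrist_force: [-0.9, 0.2, -1.4]
opening: 0.708
```

```bash
python3 -c "
from h import *
im,c,st=snap('wrist','w30.png')
go(596.9,-79.8,98.3,180.2)
im=cv2.imread('pics/w30.png');cv2.imwrite('pics/z30.png',cv2.resize(im[160:220,210:440],None,fx=3.4,fy=6.8,interpolation=cv2.INTER_CUBIC))"
```

```text
t 55.1 tcp [596.8 -80.   99.9] yaw -179.8 tilt 0.03 q1,q6 [-0.13 -0.14] open 0.705 F [-0.6 -0.8 -0.8]
  -> tool yaw rad -0.0001 then linear [-0.1  0.2  1.6]
```

View pics/z30.png

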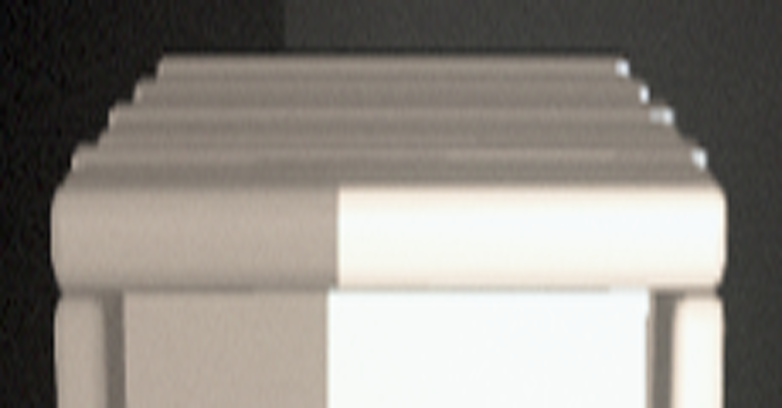

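```bash
python3 -c "
from h import *
st=monitor.sense();c=cam('wrist',st);z=st['tcp_pos'][2]
M=R.from_rotvec(st['ee_rot']).as_matrix()
for zz,a,b,r in ((.042,157,629,53),(.058,134,649,77),(.074,109,673,101),(z-.0083,72,706,143)):
  p=px2w(c,[(210+a/3.4,160+r/6.8),(210+b/3.4,160+r/6.8)],zz)
  print(((p-st['tcp_pos'])@M*1000).round(2))
"
```

```text
[[ 47.2  -31.45  57.9 ]
 [ 47.18  32.43  57.89]]
[[ 47.31 -31.76  41.9 ]
 [ 47.29  32.3   41.89]]
[[ 47.69 -31.78  25.9 ]
 [ 47.67  32.17  25.89]]
[[ 47.62 -32.16   8.28]
 [ 47.6   32.12   8.27]]
```

Call:
drive_tool(increments=[{"jaw": 120,"linear": [-0.1,0.25,1.2],"yaw": 0},{"jaw": 120,"linear": [0,0,0.6],"yaw": 0},{"jaw": 120,"linear": [0,0,0],"yaw": 0}])

```text
time_s: 55.48
tcp_pos: [0.5968, -0.0796, 0.0983]
ee_rot: [-0.005, 3.141, -0.0]
wrist_force: [-1.5, -0.2, 3.7]
opening: 0.703
```

Call:
drive_tool(increments=[{"jaw": 120,"linear": [0,0,0.5],"yaw": 0},{"jaw": 120,"linear": [0,0,0],"yaw": 0}])

```text
time_s: 55.72
tcp_pos: [0.5968, -0.0796, 0.0982]
ee_rot: [-0.005, 3.141, 0.0]
wrist_force: [-1.9, 0.0, 6.2]
opening: 0.702
```

Call:
drive_tool(increments=[{"jaw": 55,"linear": [0,0,-0.5],"yaw": 0},{"jaw": 20,"linear": [0,0,0],"yaw": 0},{"jaw": 10,"linear": [0,0,0],"yaw": 0},{"jaw": 10,"linear": [0,0,-20],"yaw": 0},{"jaw": 10,"linear": [0,0,-40],"yaw": 0},{"jaw": 10,"linear": [0,0,-40],"yaw": 0},{"jaw": 10,"linear": [0,0,0],"yaw": 0},{"jaw": 10,"linear": [0,0,0],"yaw": 0}])

```text
time_s: 56.72
tcp_pos: [0.5965, -0.0796, 0.1972]
ee_rot: [0.006, -3.141, -0.0]
wrist_force: [-0.5, 0.6, -1.0]
opening: 0.963
```

```bash
python3 -c "
from h import *
im,c,st=snap('wrist','w31.png')
rects('dish1','wrist',c,.106)
snap('scene','s31.png')
go(598,-252,175)
im,c,st=snap('top','t31.png')
rects('coaster1','top',c,.022)
"
```

```text
dish1 0.58 xy mm [595.6 -79.9] size [96.4 62.4] long-axis deg 0.23 px 17603.0
dish1 0.55 xy mm [547.  -85.2] size [44.5  1.9] long-axis deg -88.39 px 157.5
t 56.88 tcp [596.  -79.5 196.3] yaw -179.8 tilt 0.14 q1,q6 [-0.13 -0.14] open 0.96 F [-0.2  0.9  0.6]
  -> tool yaw rad -0.0 then linear [  -1.5 -172.5   21.2]
coaster1 0.71 xy mm [ 386.1 -232.1] size [66.2 63.5] long-axis deg 88.98 px 680.5
```

View pics/w31.png

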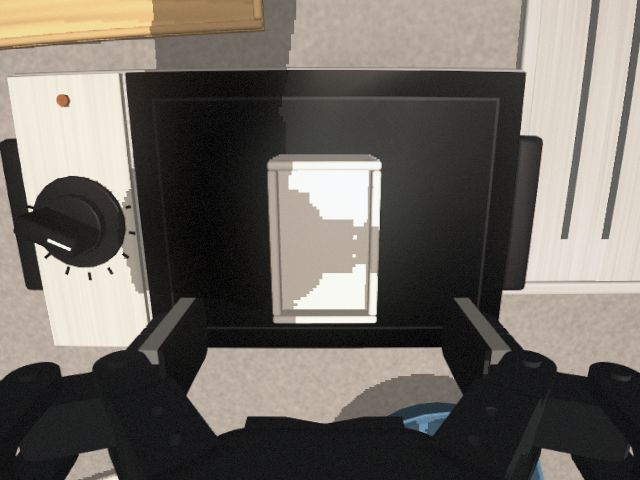

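View pics/s31.png

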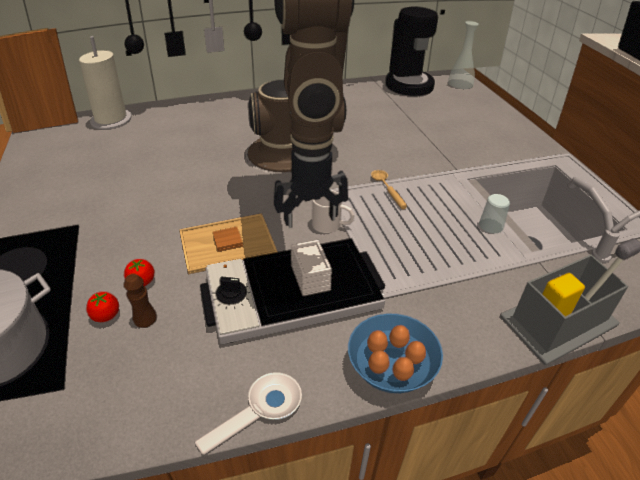

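Call:
drive_tool(increments=[{"jaw": 10,"linear": [0,-34.9,0],"yaw": 0},{"jaw": 10,"linear": [0,-34.9,0],"yaw": 0},{"jaw": 10,"linear": [0,-34.9,0],"yaw": 0},{"jaw": 10,"linear": [0,-34.9,0],"yaw": 0},{"jaw": 10,"linear": [-1.5,-34.9,0],"yaw": 0},{"jaw": 60,"linear": [0,0,15],"yaw": -0.18},{"jaw": 100,"linear": [0,0,15],"yaw": -0.18},{"jaw": 100,"linear": [0,0,10],"yaw": -0.18},{"jaw": 100,"linear": [0,0,0],"yaw": -0.18},{"jaw": 100,"linear": [0,0,0],"yaw": -0.18},{"jaw": 100,"linear": [0,0,0],"yaw": -0.18},{"jaw": 100,"linear": [0,0,0],"yaw": 0},{"jaw": 100,"linear": [0,0,0],"yaw": 0}])

```text
time_s: 58.6
tcp_pos: [0.5986, -0.2541, 0.1574]
ee_rot: [1.616, -2.694, -0.001]
wrist_force: [-0.3, -0.6, 0.3]
opening: 0.614
```

```bash
python3 -c "
from h import *
im,c,st=snap('wrist','w32.png')
rects('thermostat_grip','wrist',c,.086)
go(597,-254,70,242)
"
```

```text
thermostat_grip 0.84 xy mm [ 592.8 -260.8] size [45.2 37.7] long-axis deg -84.24 px 4513.5
t 58.7 tcp [ 598.7 -254.1  157.6] yaw -118.02 tilt 0.02 q1,q6 [-0.4  -1.48] open 0.608 F [-0.2 -0.9 -0.4]
  -> tool yaw rad -0.0004 then linear [ 0.7  1.5 87.6]
```

View pics/w32.png

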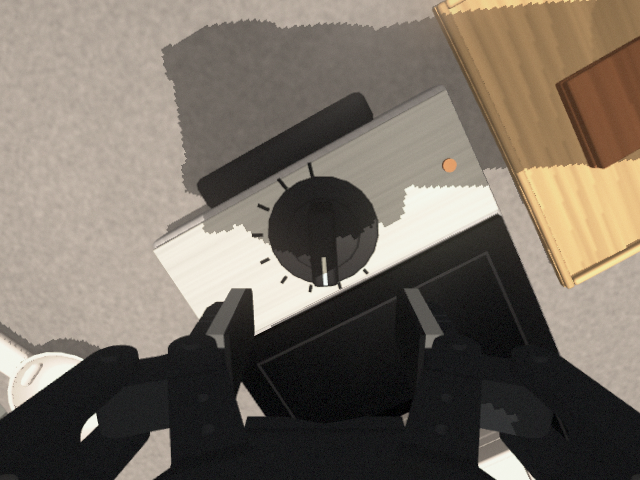

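```bash
python3 -c "
from h import *
im=cv2.imread('pics/w32.png')[165:300,250:400].astype(float)
im=np.clip((im/255)**.45*255,0,255).astype(np.uint8)
cv2.imwrite('pics/z32.png',cv2.resize(im,None,fx=4.4,fy=4.4,interpolation=cv2.INTER_CUBIC))"
```

```text
(no output)
```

View pics/z32.png

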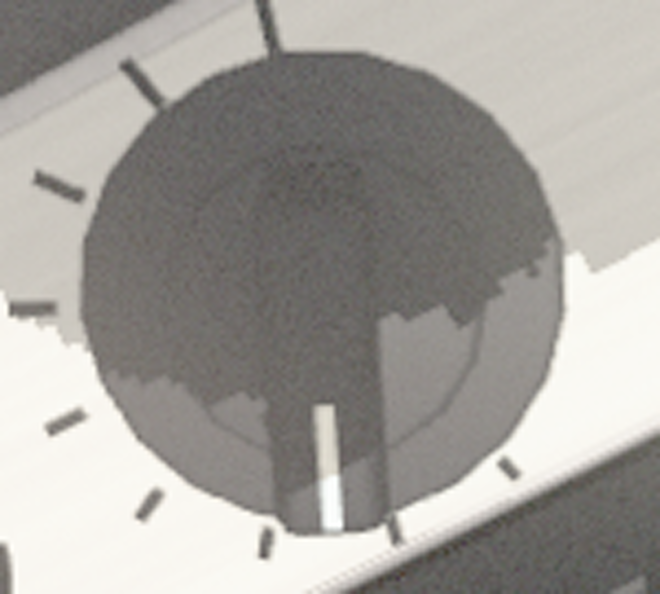

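```bash
python3 -c "
from h import *
st=monitor.sense();c=cam('wrist',st)
M=R.from_rotvec(st['ee_rot']).as_matrix()
f=lambda uv,z:((px2w(c,[(250+a/4.4,165+b/4.4) for a,b in uv],z)-st['tcp_pos'])@M*1000).round(1)
print(f([(323,405),(333,530)],.086)); print(f([(365,170),(385,515),(258,170),(275,515)],.086)); print(f([(322,50),(82,290),(563,280),(322,525)],.043))
go(597,-254,68,242)
"
```

```text
[[ -0.4  -0.1  71.6]
 [-16.2   1.1  71.6]]
[[ 27.8   4.7  71.6]
 [-14.3   7.3  71.6]
 [ 27.8  -7.5  71.6]
 [-14.3  -5.9  71.6]]
[[ 36.4  -0.3 114.6]
 [  2.7 -34.1 114.6]
 [  4.1  33.5 114.6]
 [-32.6  -0.4 114.6]]
t 58.7 tcp [ 598.7 -254.1  157.6] yaw -118.02 tilt 0.02 q1,q6 [-0.4  -1.48] open 0.608 F [-0.2 -0.9 -0.4]
  -> tool yaw rad -0.0004 then linear [ 0.7  1.5 89.6]
```

Call:
drive_tool(increments=[{"jaw": 100,"linear": [3,-0.2,30],"yaw": -0.06},{"jaw": 130,"linear": [0,0,30],"yaw": 0},{"jaw": 130,"linear": [0,0,20],"yaw": 0},{"jaw": 130,"linear": [0,0,8],"yaw": 0},{"jaw": 130,"linear": [0,0,0],"yaw": 0}])

```text
time_s: 59.32
tcp_pos: [0.5974, -0.2568, 0.0696]
ee_rot: [1.699, -2.642, -0.001]
wrist_force: [-0.7, 0.4, 0.6]
opening: 0.491
```

```bash
python3 -c "
from h import *
im,c,st=snap('wrist','w33.png')
go(597,-254,68,242)
im=cv2.imread('pics/w33.png').astype(float)
im=np.clip((im/255)**.5*255,0,255).astype(np.uint8)
cv2.imwrite('pics/z33.png',im)"
```

```text
t 59.38 tcp [ 597.8 -257.    70.4] yaw -114.5 tilt 0.04 q1,q6 [-0.41 -1.55] open 0.489 F [ 0.5 -0.5  0.9]
  -> tool yaw rad 0.061 then linear [-2.2  2.1  2.4]
```

View pics/z33.png

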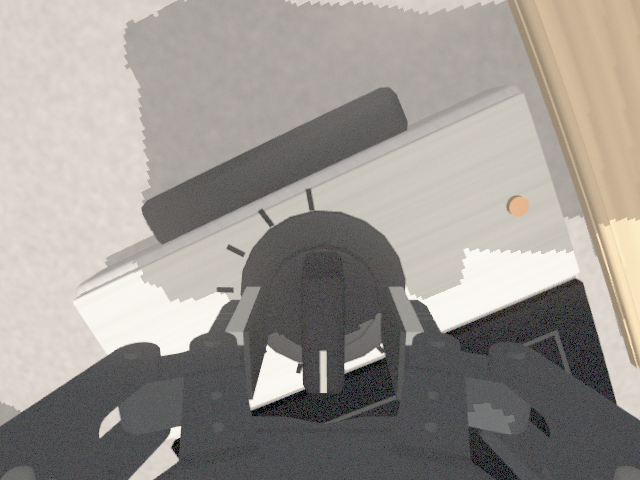

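```bash
python3 -c "
from h import *
st=monitor.sense();c=cam('wrist',st)
M=R.from_rotvec(st['ee_rot']).as_matrix()
print(((px2w(c,[(304,278),(343,278),(304,393),(343,393),(321,351),(322.5,392)],.086)-st['tcp_pos'])@M*1000).round(1))
print(((px2w(c,[(243,285),(404,285),(323,211)],.043)-st['tcp_pos'])@M*1000).round(1))
"
```

```text
[[ 21.   -5.9 -15.6]
 [ 21.    6.  -15.6]
 [-19.8  -6.5 -15.6]
 [-19.9   6.5 -15.6]
 [ -4.   -0.8 -15.6]
 [-19.5  -0.3 -15.6]]
[[  1.6 -33.6  27.4]
 [  1.6  33.6  27.4]
 [ 33.   -0.2  27.4]]
```

Call:
drive_tool(increments=[{"jaw": 130,"linear": [0.3,0,2],"yaw": 0},{"jaw": 180,"linear": [0,0,0],"yaw": 0},{"jaw": 255,"linear": [0,0,0],"yaw": 0},{"jaw": 255,"linear": [0,0,0],"yaw": 0},{"jaw": 255,"linear": [0,0,0],"yaw": 0},{"jaw": 255,"linear": [0,0,0],"yaw": 0},{"jaw": 255,"linear": [0,0,0],"yaw": 0}])

```text
time_s: 60.25
tcp_pos: [0.5977, -0.2573, 0.0685]
ee_rot: [-1.7, 2.641, -0.001]
wrist_force: [-0.4, -0.2, 5.0]
opening: 0.152
```

Call:
drive_tool(increments=[{"jaw": 255,"linear": [0,0,0],"yaw": 0.15},{"jaw": 255,"linear": [0,0,0],"yaw": 0.15},{"jaw": 255,"linear": [0,0,0],"yaw": 0.15},{"jaw": 255,"linear": [0,0,0],"yaw": 0.15},{"jaw": 255,"linear": [0,0,0],"yaw": 0.15},{"jaw": 255,"linear": [0,0,0],"yaw": 0.15},{"jaw": 255,"linear": [0,0,0],"yaw": 0.15},{"jaw": 255,"linear": [0,0,0],"yaw": 0.15},{"jaw": 255,"linear": [0,0,0],"yaw": 0.15},{"jaw": 255,"linear": [0,0,0],"yaw": 0.15},{"jaw": 255,"linear": [0,0,0],"yaw": 0}])

```text
time_s: 61.62
tcp_pos: [0.5975, -0.2567, 0.0684]
ee_rot: [0.558, 3.091, 0.001]
wrist_force: [-2.0, 1.9, 7.0]
opening: 0.152
```

```bash
python3 -c "
from h import *
go(598,-257,68)
print(monitor.sense()['ft_torque'])
im,c,st=snap('wrist','w34.png')
im=cv2.imread('pics/w34.png').astype(float)
im=np.clip((im/255)**.5*255,0,255).astype(np.uint8)
cv2.imwrite('pics/z34.png',im)"
```

```text
t 61.62 tcp [ 597.5 -256.7   68.4] yaw 159.52 tilt 0.05 q1,q6 [-0.41 -0.05] open 0.152 F [-2.   1.9  7. ]
  -> tool yaw rad -0.0 then linear [-0.6 -0.1  0.4]
[ 0.40140668  0.29160576 -0.0303963 ]
```

View pics/z34.png

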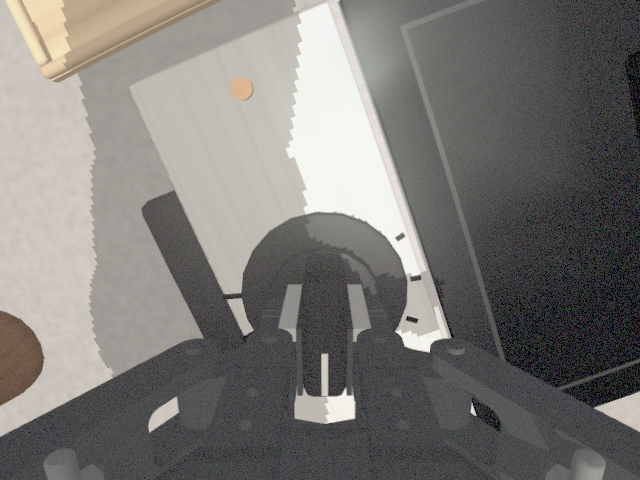

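Call:
drive_tool(increments=[{"jaw": 255,"linear": [0,0,0],"yaw": 0.12},{"jaw": 255,"linear": [0,0,0],"yaw": 0.12},{"jaw": 255,"linear": [0,0,0],"yaw": 0.12},{"jaw": 255,"linear": [0,0,0],"yaw": 0}])

```text
time_s: 62.18
tcp_pos: [0.5976, -0.2566, 0.0684]
ee_rot: [1.102, 2.941, 0.002]
wrist_force: [-1.5, 3.1, 6.5]
opening: 0.152
```

```bash
python3 -c "
from h import *
go(598,-257,68)
print(monitor.sense()['ft_torque'])"
```

```text
t 62.17 tcp [ 597.6 -256.6   68.4] yaw 138.91 tilt 0.07 q1,q6 [-0.41  0.31] open 0.152 F [-1.5  3.1  6.5]
  -> tool yaw rad -0.0 then linear [-0.6 -0.   0.4]
[ 0.50874804  0.2286546  -0.02821036]
```

Call:
drive_tool(increments=[{"jaw": 255,"linear": [0,0,0],"yaw": 0.1},{"jaw": 255,"linear": [0,0,0],"yaw": 0.1},{"jaw": 255,"linear": [0,0,0],"yaw": 0}])

```text
time_s: 62.55
tcp_pos: [0.5977, -0.2565, 0.0684]
ee_rot: [1.39, 2.817, 0.002]
wrist_force: [-0.4, 2.8, 7.7]
opening: 0.155
```

```bash
python3 -c "
from h import *
go(598,-257,68)
print(monitor.sense()['ft_torque'])"
```

```text
t 62.55 tcp [ 597.7 -256.5   68.4] yaw 127.47 tilt 0.08 q1,q6 [-0.41  0.51] open 0.155 F [-0.4  2.8  7.7]
  -> tool yaw rad -0.0 then linear [-0.6 -0.   0.4]
[ 0.52118974  0.18464196 -0.06035802]
```

Call:
drive_tool(increments=[{"jaw": 255,"linear": [0,0,0],"yaw": 0.1},{"jaw": 255,"linear": [0,0,0],"yaw": 0.1},{"jaw": 255,"linear": [0,0,0],"yaw": 0}])

```text
time_s: 62.92
tcp_pos: [0.5977, -0.2564, 0.0684]
ee_rot: [1.664, 2.664, 0.002]
wrist_force: [-0.5, 2.4, 5.7]
opening: 0.154
```

```bash
python3 -c "
from h import *
go(598,-257,68)
print(monitor.sense()['ft_torque'])"
```

```text
t 62.92 tcp [ 597.7 -256.4   68.4] yaw 116.01 tilt 0.09 q1,q6 [-0.41  0.71] open 0.154 F [-0.5  2.4  5.7]
  -> tool yaw rad -0.0 then linear [-0.6 -0.   0.4]
[ 0.62761959  0.13164311 -0.03732341]
```

Call:
drive_tool(increments=[{"jaw": 255,"linear": [0,0,0],"yaw": 0.1},{"jaw": 255,"linear": [0,0,0],"yaw": 0.1},{"jaw": 255,"linear": [0,0,0],"yaw": 0}])

```text
time_s: 63.3
tcp_pos: [0.5978, -0.2564, 0.0684]
ee_rot: [1.922, 2.485, 0.003]
wrist_force: [-0.4, 3.4, 5.4]
opening: 0.151
```

```bash
python3 -c "
from h import *
go(598,-257,68)
print(monitor.sense()['ft_torque'])"
```

```text
t 63.3 tcp [ 597.8 -256.4   68.4] yaw 104.56 tilt 0.1 q1,q6 [-0.41  0.91] open 0.151 F [-0.4  3.4  5.4]
  -> tool yaw rad -0.0 then linear [-0.7  0.   0.4]
[ 0.62478373  0.05683372 -0.05098963]
```

Call:
drive_tool(increments=[{"jaw": 255,"linear": [0,0,0],"yaw": 0.1},{"jaw": 255,"linear": [0,0,0],"yaw": 0.1},{"jaw": 255,"linear": [0,0,0],"yaw": 0}])

```text
time_s: 63.68
tcp_pos: [0.5979, -0.2564, 0.0684]
ee_rot: [2.16, 2.281, 0.003]
wrist_force: [0.7, 2.1, 5.9]
opening: 0.148
```

```bash
python3 -c "
from h import *
go(598,-257,68)
print(monitor.sense()['ft_torque'])
im,c,st=snap('wrist','w35.png')
im=cv2.imread('pics/w35.png').astype(float)
im=np.clip((im/255)**.5*255,0,255).astype(np.uint8)
cv2.imwrite('pics/z35.png',im)"
```

```text
t 63.67 tcp [ 597.9 -256.4   68.4] yaw 93.1 tilt 0.11 q1,q6 [-0.41  1.11] open 0.148 F [0.7 2.1 5.9]
  -> tool yaw rad -0.0 then linear [-0.6  0.   0.4]
[ 0.62346772 -0.01776403 -0.10419735]
```

View pics/z35.png

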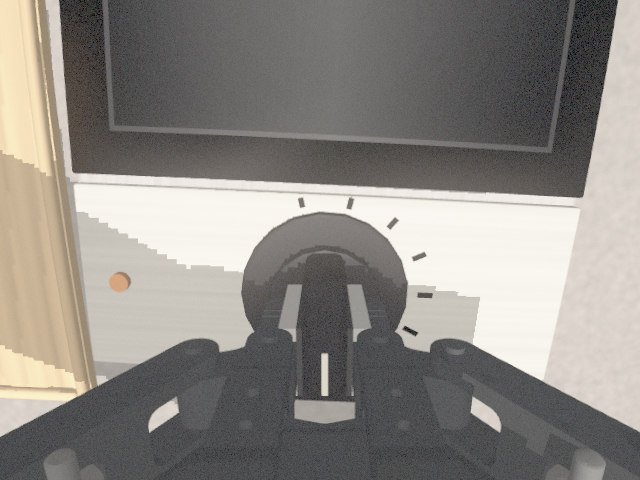

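Call:
drive_tool(increments=[{"jaw": 255,"linear": [0,0,0],"yaw": 0.1},{"jaw": 255,"linear": [0,0,0],"yaw": 0}])

```text
time_s: 63.98
tcp_pos: [0.598, -0.2564, 0.0684]
ee_rot: [2.272, 2.17, 0.003]
wrist_force: [0.4, 2.9, 5.7]
opening: 0.154
```

```bash
python3 -c "
from h import *
go(598,-257,68)
print(monitor.sense()['ft_torque'])"
```

```text
t 63.98 tcp [ 598.  -256.4   68.4] yaw 87.37 tilt 0.11 q1,q6 [-0.41  1.21] open 0.154 F [0.4 2.9 5.7]
  -> tool yaw rad -0.0 then linear [-0.6  0.1  0.4]
[ 0.59712137  0.01016956 -0.05899232]
```

Call:
drive_tool(increments=[{"jaw": 255,"linear": [0,0,0],"yaw": 0.1},{"jaw": 255,"linear": [0,0,0],"yaw": 0}])

```text
time_s: 64.22
tcp_pos: [0.598, -0.2564, 0.0684]
ee_rot: [2.377, 2.054, 0.003]
wrist_force: [0.1, 3.4, 6.6]
opening: 0.153
```

```bash
python3 -c "
from h import *
go(598,-257,68)
print(monitor.sense()['ft_torque'])"
```

```text
t 64.22 tcp [ 598.  -256.4   68.4] yaw 81.64 tilt 0.12 q1,q6 [-0.41  1.31] open 0.153 F [0.1 3.4 6.6]
  -> tool yaw rad -0.0 then linear [-0.6  0.1  0.4]
[ 0.5412169  -0.06475134 -0.06048845]
```

Call:
drive_tool(increments=[{"jaw": 255,"linear": [0,0,0],"yaw": 0.1},{"jaw": 255,"linear": [0,0,0],"yaw": 0}])

```text
time_s: 64.47
tcp_pos: [0.598, -0.2564, 0.0684]
ee_rot: [-2.477, -1.932, -0.003]
wrist_force: [-0.4, 3.4, 6.5]
opening: 0.152
```

```bash
python3 -c "
from h import *
go(598,-257,68)
print(monitor.sense()['ft_torque'])"
```

```text
t 64.47 tcp [ 598.  -256.4   68.4] yaw 75.91 tilt 0.12 q1,q6 [-0.41  1.41] open 0.152 F [-0.4  3.4  6.5]
  -> tool yaw rad -0.0 then linear [-0.6  0.1  0.4]
[ 0.61780897 -0.12575364 -0.04824573]
```

Call:
drive_tool(increments=[{"jaw": 255,"linear": [0,0,0],"yaw": 0.1},{"jaw": 255,"linear": [0,0,0],"yaw": 0}])

```text
time_s: 64.72
tcp_pos: [0.5981, -0.2564, 0.0685]
ee_rot: [2.566, 1.812, 0.002]
wrist_force: [-0.8, 1.3, 6.0]
opening: 0.154
```

```bash
python3 -c "
from h import *
go(598,-257,68)
print(monitor.sense()['ft_torque'])
im,c,st=snap('wrist','w36.png')
im=cv2.imread('pics/w36.png').astype(float)
im=np.clip((im/255)**.5*255,0,255).astype(np.uint8)
cv2.imwrite('pics/z36.png',im)"
```

```text
t 64.72 tcp [ 598.1 -256.4   68.5] yaw 70.47 tilt 0.09 q1,q6 [-0.41  1.51] open 0.154 F [-0.8  1.3  6. ]
  -> tool yaw rad -0.0 then linear [-0.6  0.1  0.5]
[ 0.3823664  -0.02205771  2.09042985]
```

View pics/z36.png

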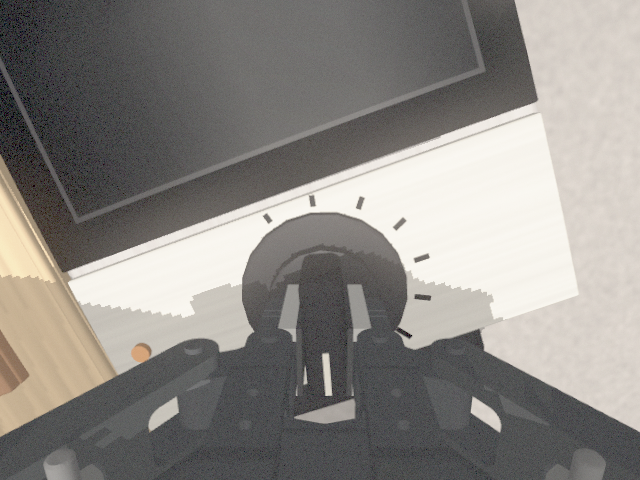

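Call:
drive_tool(increments=[{"jaw": 150,"linear": [0,0,0],"yaw": 0},{"jaw": 120,"linear": [0,0,0],"yaw": 0},{"jaw": 120,"linear": [0,0,0],"yaw": 0},{"jaw": 120,"linear": [0,0,-20],"yaw": 0},{"jaw": 120,"linear": [0,0,-40],"yaw": 0},{"jaw": 60,"linear": [0,0,-40],"yaw": 0},{"jaw": 60,"linear": [0,0,-40],"yaw": 0},{"jaw": 60,"linear": [0,0,0],"yaw": 0},{"jaw": 60,"linear": [0,0,0],"yaw": 0}])

```text
time_s: 65.9
tcp_pos: [0.5972, -0.2572, 0.2071]
ee_rot: [-2.57, -1.806, 0.0]
wrist_force: [0.3, -0.1, -0.3]
opening: 0.766
```

```bash
python3 -c "
from h import *
go(598,-256,68)
im,c,st=snap('wrist','w37.png')
rects('dish1','wrist',c,.106)
snap('scene','s37.png');im,c,st=snap('top','t37.png')
rects('coaster1','top',c,.022);rects('dish1','top',c,.106)
"
```

```text
t 65.9 tcp [ 597.2 -257.2  207.1] yaw 70.18 tilt 0.04 q1,q6 [-0.41  1.51] open 0.766 F [ 0.3 -0.1 -0.3]
  -> tool yaw rad -0.0 then linear [  1.3   0.4 139.1]
dish1 0.79 xy mm [ 584.6 -123.2] size [50.5  4.2] long-axis deg -0.17 px 615.0
dish1 0.73 xy mm [ 591.9 -127.1] size [56.2  4.8] long-axis deg 0.57 px 665.5
dish1 0.61 xy mm [ 565.9 -114.2] size [38.2 11.9] long-axis deg -21.27 px 977.5
dish1 0.55 xy mm [ 577.4 -118.4] size [44.4  5.2] long-axis deg -1.05 px 569.0
dish1 0.4 xy mm [ 599.7 -247.5] size [41.4 35.8] long-axis deg 42.02 px 3113.5
dish1 0.3 xy mm [ 448.5 -224.4] size [51.3 48.4] long-axis deg 2.89 px 5570.5
dish1 0.72 xy mm [596.1 -76.7] size [93.7 61.5] long-axis deg 0.56 px 1046.5
```

View pics/w37.png

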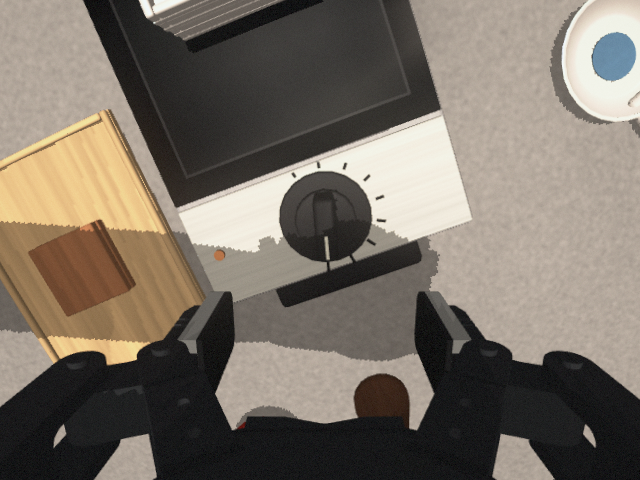

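View pics/s37.png

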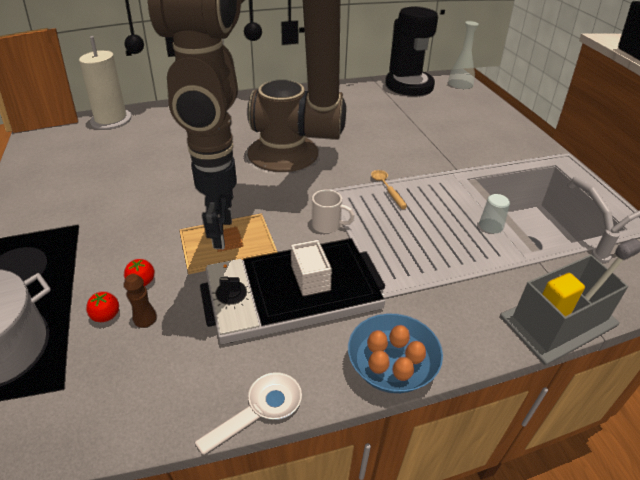

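View pics/t37.png

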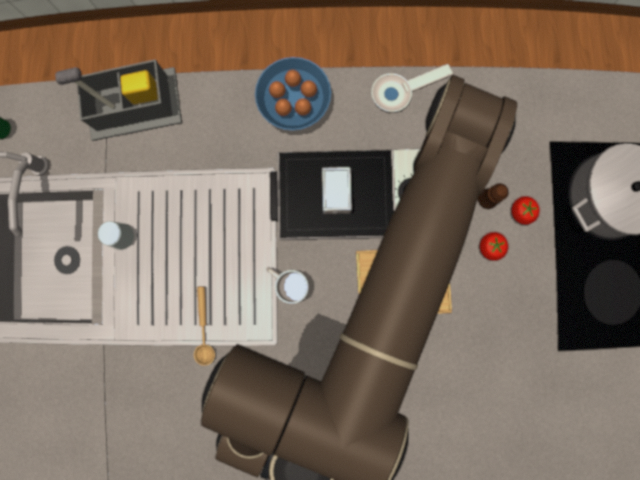

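```bash
python3 -c "
from h import *
go(400,-235,170)
im=cv2.imread('pics/w37.png')
cv2.imwrite('pics/z37.png',cv2.resize(im[200:330,10:160],None,fx=4.4,fy=4.4,interpolation=cv2.INTER_CUBIC))
"
```

```text
t 66.2 tcp [ 597.1 -257.   206.7] yaw 70.19 tilt 0.1 q1,q6 [-0.41  1.51] open 0.765 F [ 0.  -0.1  0. ]
  -> tool yaw rad -0.0 then linear [ -46.1 -192.8   37.1]
```

View pics/z37.png

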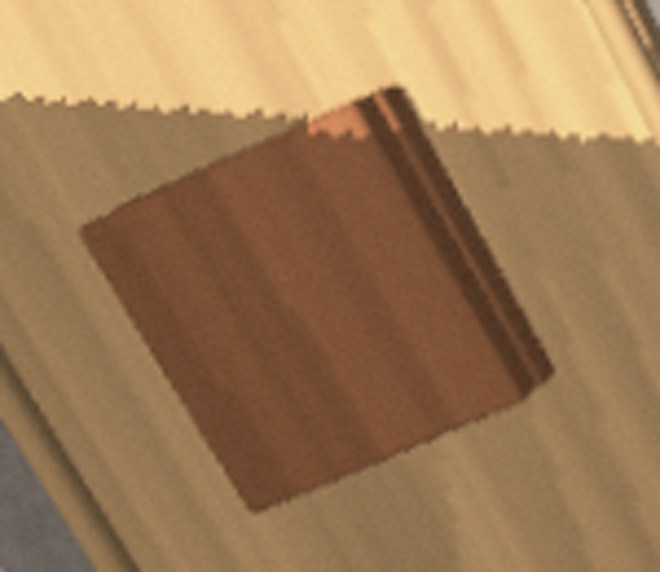

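```bash
python3 -c "
from h import *
print(ticket.sign_off())"
```

```text
the job is handed in; nothing more can be done
None
```

The job is done and handed in at about 66 s, well under the 200 s limit.

**What I did**
- **Coasters:** I moved the two on the plate to one square pile in the middle of the tray. No third coaster was visible.
- **Dishes:** I stacked all four in one pile in the middle of the black glass, long sides together.
- **Knob:** with both piles standing, I turned the knob clockwise about 3.05 rad. At that point the wrist torque jumped from about 0.05 to 2.1 N m, which I took as the end stop. I then released it and backed off upwards.

**Last checks**
- **Dish pile:** just before I let go of the top dish, the four foot edges agreed within about 0.5 mm in the wrist picture. The pile stood at about (596, −80) mm. I measured the glass middle at about (597, −79) mm, good to about 2 mm.
- **Coaster pile:** in the last wrist picture the two edges are within roughly 1 mm of flush.
- **Other things:** in the last scene and top pictures the mug, tumbler, spoon, mill and tomatoes look untouched. The gripper was clear of everything.

**Disagreements**
- **Top camera:** it reads about 3 mm too far in +y compared with the wrist camera and the grasps. I relied on the last two.
- **Knob:** as it reached the stop, the tool turned a few degrees further than the bar, so I judged the end position by the torque.

I saw no knocked coaster and no grip slip.

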